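# Set the length stop to a setup block

### The job

Set the length stop to the 60 mm setup block: wind the handwheel to draw the stop back past the block's length, set the block down in the gap lying flat and lengthwise on the plate, and let go of it. Then wind the stop back in, through the screw's lost motion, until the block is firmly but gently nipped square between jaw and stop; never crush it (keep under 50 N on the block), and leave the other things on the bench alone.

Things in the scene. Friction and masses are not known exactly. Their poses are not given: they have to be found in the camera images.
- fixture: length-stop fixture, fixed on the bench: aluminium plate 100 (x) x 300 (y) x 20 mm high. Origin on the bench, on the centre line, 120 mm from the jaw end. +y points along the slide from jaw to handwheel, z up. A grey gear housing (70 x 70 mm, top 82 mm above the bench) at y = 130 mm carries the handwheel. The plate between jaw and stop is bare.
- crank_axis (a point): point on the handwheel's vertical axis, at fixture y = 130 mm, 125 mm above the bench. The wheel's disc is 102 mm across, its top 98 mm above the bench. Turning the free wheel takes 0.06 Nm (1.5 N at the grip), dragging the stop 0.2 N more; every 10 N on the block adds 1 N. Its friction holds up to about 15 N on the block after release; more springs back.
- crank_grip (a point): middle of the handwheel's upright grip: black cylinder 18 mm across, from 101 to 147 mm above the bench, 40 mm from the wheel's axis; this point is 125 mm above the bench. The grip spins freely on its pin, so a hand that holds it may keep its heading while going round.
- crank (a joint): handwheel angle, rad, counter-clockwise from above; 0 = grip on the fixture's -x side of the axis; starts near 0. Counter-clockwise draws the stop from the jaw, clockwise pushes it in, 4 mm per rad, after the backlash: the screw's brass nut has 5 mm end play in the stop's pocket (1.25 rad lost motion in all; where in it the nut starts is unknown).
- stop_face (a point): middle of the sliding stop's face, 45 mm above the bench; axes as the fixture's; it looks to -y at the jaw. It starts at about fixture y = -10 mm and can be drawn back to y = 35 mm.
- jaw_face (a point): middle of the fixed jaw's face, 45 mm above the bench; axes as the fixture's; it looks to +y at the stop. The distance along y from here to stop_face is the gap: at first 42 to 58 mm, less than the block.
- block: setup block: plain aluminium bar 30 (x) x 60 (y, the gauged length) x 40 mm (z), about 0.2 kg; origin at the centre of its underside, z up. It starts free on the bench, this way up. In the fixture its y axis lies along the fixture's y (either way round), underside on the plate 20 mm above the bench, middle on the plate's centre line (within 8 mm).
- glue: bystander: white glue bottle, 56 mm across, 130 mm tall; origin under its centre
- offcut: bystander: dark wood offcut 90 x 35 x 22 mm; origin under its centre
- tin: bystander: round tin 70 mm across, 60 mm tall; origin under its centre
- stop: sliding stop: steel block 64 mm wide (x), 41 mm long (y), 22 to 64 mm above the bench; it slides along fixture y with 2 N of friction and stays where it is left. Origin on the bench, 10 mm behind (+y of) stop_face. It is stiff: once the block is nipped, each further 0.06 rad of the wheel adds about 15 N.
- jaw: fixed jaw: steel block 64 mm wide (x), 22 mm thick (y), 20 to 60 mm above the bench, with a foot 8 mm high and 90 mm wide; bolted at a different place along the plate each time. Origin 25 mm below jaw_face.
Things that resemble listed ones, but are neither listed nor needed, are in the scene too. What is meant by the block is not green or orange, and is the larger of those in its own colour.

How it is judged:
By the outcome, as a careful person would: the job done as asked, in the order asked, and still so for the second after the job is handed in, with the robot touching nothing.
It also fails if it takes over 72 s, if anything falls off the work surface, if the arm or the gripper's body presses on something with over 40 N, if the wrist force passes 120 N, or if a joint passes its speed limit or range.

### The arm

A 7-joint arm with a two-finger parallel gripper is mounted at the origin on the work surface. World frame = base frame: x ahead of the robot, y to its left, z up, the work surface at z = 0. Lengths are in m, angles in rad, forces in N, time in s.
With the tool pointing down it reaches from about 0.425 to 0.95 m from the base axis. Payload 16.7 kg.
Tool frame: the origin (TCP) lies at the very end of the fingers, on their centre line; the grasp point (between the pads) lies 19 mm behind it (manip.hold_point_z is the x of the grasp point in the tool frame, in m); x points along the fingers, y is the direction in which the jaws open and shut, and the axes are right-handed (so a half turn about x gives the same grasp; the last joint's range is limited). The gripper opens to 94 mm and grips with 3 to 60 N. Pads are 16 mm wide; open, the fingers measure 119 mm over their backs; the gripper's body (75 mm by 177 mm) begins 78 mm behind the grasp point.
Start: joints at [-1.351, 0.426, 0.074, 1.606, -0.034, 1.111, -0.067], TCP at [0.243, 0.63, 0.172] pointing down, gripper open.
Joint ranges: [-2.85, 2.85], [-0.5, 2.14], [-1.23, 1.37], [0.21, 2.46], [-1.02, 4.16], [0.16, 2.05], [-2.73, 2.73]. Speed limits (rad/s): [1.89, 1.89, 2.39, 2.39, 3.01, 3.01, 3.01].

### API

Orientations are given as a rotation vector (axis times angle).
In Python, from cell import monitor, grab_frame, order, spotter, manip gives the robot as it stands.
- The arm moves only by the tool jog_arm, never from a script. Its argument "motion" is a list of rows, each a list of 4 numbers: the shift along the tool's x, y, z in cm, then the turn about the tool's x in rad. A call has 1 to 20 rows; each row is the pose to reach, as a shift and turn from the pose measured when the call began, along the tool's axes at that moment; what a row does not reach only later rows make up. A row lasts 1/12 s, in which the tool goes at most 41.7 mm and 7.16 degrees, less where a joint would pass 70% of its speed; a pose out of reach is approached as far as the arm can. A call with a gripper value outside its range is refused whole. "fingers" is the opening, from 0 (shut) to 1 (fully open), set as the call begins (left out, the last holds). The fingers move at their own pace and stop on an object; the grip force is fixed at half the most. Time passes only in rows, so rows that repeat a pose let the fingers close. It gives the time, the measured TCP pose, the force and the opening at its end, in the units of the state.
- monitor.state(): the state, without advancing time (a new reading comes with each control period).
- grab_frame(name): name is "scene" or "top"; returns a dict with "color" (420x560x3 uint8, blue, green, red), "fovy" (degrees; the focal length in pixels is half the picture's height over the tangent of half this angle, whatever the lens; pixels are square), "cx", "cy" (the principal point, pixels), "rvec" (rotation vector, rad) and "tvec" (3), from world to camera coordinates, as OpenCV has them. Camera axes: x right, y down, z forward; pixel columns grow to the right and rows downward; lengths in m; the calibration is good to about 2 mm. A picture is of the moment at which its call begins. There is no depth.
- order.hand_in(): hands the job in, once; it reports no verdict.
Trained networks look in the newest picture that a camera, given by its name, has taken for a name from the list of things; names that differ only in an ending like _2 or _b are one class to them, and where a whole thing is asked for, a point or a joint stands for the part that bears it (a point fixed in the world has none). Each returns a list of dicts, best first, with "p" (0 to 1); they miss things now and then, are a little off and sometimes report something else, mostly with a low value. They report only what shows in the picture. A call takes as long as a camera call. They do not tell look-alikes from the thing itself.
- spotter.recognise(camera, thing): "location" ([x, y, z] in m, in world coordinates, good to about 4 mm: the middle of the surface that is visible of it).
- spotter.masks_of(camera, thing): "pixels" (420x560 bool, what is visible of it).
- spotter.pinpoint(camera, thing): "location" ([x, y, z] in m, in world coordinates, good to about 4 mm: a listed point, or the origin of a listed thing).
The state is a dict: "t": time; "joint_positions": joint angles; "joint_velocities": joint speeds; "tau": joint torques, N m; "tool_pos": TCP position; "orientation": TCP orientation; "ft_force": force on the tool from outside, world axes, zero at the start; "torque": the same for the moment, N m; "gripper_width": finger opening in m.
Only numpy, scipy, OpenCV 4.12 (cv2) and the standard library are available. Lean on these libraries where they do the work, as an engineer would, in place of code of your own. Each camera call takes 0.05 s, during which the arm holds its last target.

## Working session

There is one attempt and no reset: what is moved stays moved. The work goes in short steps, Python scripts to look and compute and a tool call to move; the robot and the scene stay as the last step left them, time stands still between calls to the robot, and variables do not carry over. Pictures are saved under pics/ and viewed, and the job is handed in when it is done.

Besides the shell and the picture viewer there is one more tool, called as a command line: name --pt "numbers of a row" for each row, then --argument value for the rest. jog_arm: Moves the arm, as the interface text tells. Its arguments: {"type":"object","properties":{"motion":{"type":"array"},"fingers":{"type":"number"}},"required":["motion"]}

```bash
ls; mkdir -p pics; python3 - <<'E'
from cell import monitor, grab_frame, order, spotter, manip
import cv2
print(monitor.state()); print([a for a in dir(manip) if a[0]!='_'], manip.hold_point_z)
for n in ("scene","top"):
    f=grab_frame(n); cv2.imwrite(f"pics/{n}0.png",f["color"]); print(n,f["fovy"],f["cx"],f["cy"],f["rvec"],f["tvec"])
for t in ["fixture","crank_axis","crank_grip","stop_face","jaw_face","block","glue","offcut","tin","stop","jaw"]:
  for n in ("scene","top"):
    try: print(t,n,[(d["p"],d["location"]) for d in spotter.pinpoint(n,t)])
    except Exception as e: print(t,n,e)
print(monitor.state()["t"])
E
```

```text
pics
{'t': 0.0, 'joint_positions': array([-1.35151347,  0.42668521,  0.07383819,  1.60660611, -0.03408509,
        1.11080657, -0.06708656]), 'joint_velocities': array([-0.00154233,  0.00099865,  0.0014884 ,  0.00029624, -0.00208705,
       -0.00109512, -0.00055058]), 'tau': array([ 1.37717496e-03, -9.35793328e+01,  3.66686493e+00, -4.54204488e+01,
       -4.89289546e-02,  2.01533100e-02,  1.24459325e-04]), 'tool_pos': array([0.24317984, 0.62915777, 0.17130688]), 'orientation': array([ 0.28837167,  1.55149383, -0.29032756]), 'ft_force': array([0.05368245, 0.05747735, 0.44023088]), 'torque': array([-0.02890835,  0.00057374, -0.06417903]), 'gripper_width': 0.09433936320088392}
['Unreachable', 'hold_point_z'] -0.0188
scene 51.80025323447479 282.9342329250219 210.92024114722605 [ 2.1903878   0.75571031 -0.33420932] [-0.51337844 -0.16966959  1.45094381]
top 50.51517360045385 279.1572273803364 207.60812239156462 [ 2.15942388 -2.0522588   0.2307028 ] [0.02431723 0.63818632 1.0714693 ]
fixture scene [(0.84, [0.5363, 0.0562, 0.0013])]
fixture top [(0.87, [0.5386, 0.0545, -0.0003]), (0.15, [0.
[... 789 characters left out ...]
 [0.529, -0.0001, 0.023])]
block top [(0.83, [0.6038, -0.2937, -0.005]), (0.59, [0.4348, -0.3138, 0.0041]), (0.57, [0.485, -0.2319, -0.0048]), (0.55, [0.5152, -0.326, 0.0024])]
glue scene [(0.97, [0.777, 0.1046, 0.0048]), (0.74, [0.5352, 0.055, -0.0011])]
glue top [(0.74, [0.7763, 0.1045, -0.0036]), (0.64, [0.5541, 0.1839, 0.1268])]
offcut scene [(0.76, [0.7396, -0.2653, -0.0059])]
offcut top [(0.58, [0.7379, -0.2703, -0.0021])]
tin scene [(0.66, [0.466, 0.3956, 0.0042])]
tin top [(0.9, [0.4684, 0.3953, 0.0036])]
stop scene [(0.69, [0.5345, 0.0514, 0.0004])]
stop top [(0.75, [0.5364, 0.0546, -0.0003])]
jaw scene [(0.57, [0.5296, 0.0003, 0.02])]
jaw top [(0.74, [0.5296, -0.0018, 0.0155])]
1.2
```

View pics/scene0.png

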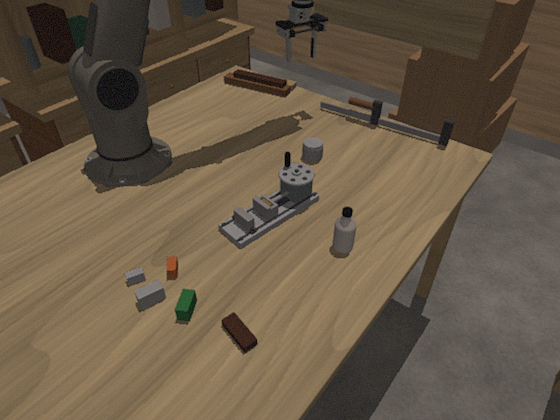

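View pics/top0.png

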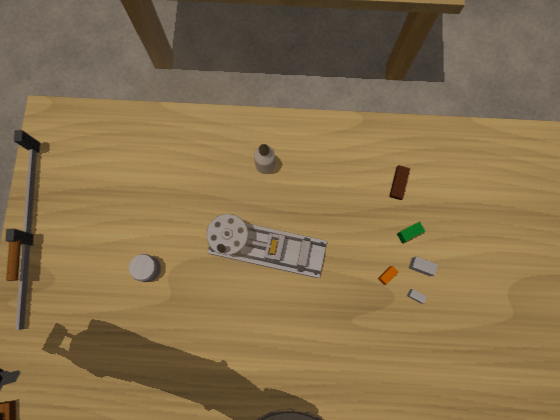

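The scene view shows the fixture at about (270,205), with the two grey bars at (150,295), the larger, and (135,276), the smaller. The top view shows the same bars at (424,267) and (417,297). The green and orange ones are decoys. Next I'll take refined measurements.

```bash
cat > h.py <<'E'
from cell import monitor, grab_frame, order, spotter, manip
import cv2, numpy as np
from scipy.spatial.transform import Rotation as Ro
from scipy.optimize import minimize, least_squares
def cam(f):
    h=f["color"].shape[0]; fl=h/2/np.tan(np.radians(f["fovy"])/2)
    return np.array([[fl,0,f["cx"]],[0,fl,f["cy"]],[0,0,1.]]), np.array(f["rvec"],float), np.array(f["tvec"],float)
def proj(P,c): return cv2.projectPoints(np.asarray(P,float).reshape(-1,3),c[1],c[2],c[0],None)[0].reshape(-1,2)
def tri(pa,ca,pb,cb):
    A=[]
    for p,c in ((pa,ca),(pb,cb)):
        P=c[0]@np.c_[cv2.Rodrigues(c[1])[0],c[2]]
        A+= [p[0]*P[2]-P[0], p[1]*P[2]-P[1]]
    X=np.linalg.svd(np.array(A))[2][-1]; return X[:3]/X[3]
def ray(p,c,z):
    R=cv2.Rodrigues(c[1])[0]; o=-R.T@c[2]; d=R.T@np.linalg.inv(c[0])@np.array([p[0],p[1],1.]); return o+d*(z-o[2])/d[2]
def boxpts(x,y,yaw,L,z0=0):  # L=(lx,ly,lz)
    s=np.array([[i,j,k] for i in(-.5,.5) for j in(-.5,.5) for k in(0,1)])*L
    return s@Ro.from_euler('z',yaw).as_matrix().T+[x,y,z0]
def sil(P,c,S=4,shape=(420,560)):
    m=np.zeros((shape[0],shape[1]),np.uint8)
    h=cv2.convexHull(proj(P,c).astype(np.float32))
    big=np.zeros((shape[0]*S,shape[1]*S),np.uint8)
    cv2.fillConvexPoly(big,((h+.5)*S-.5).round().astype(int),255)
    return cv2.resize(big,(shape[1],shape[0]),interpolation=cv2.INTER_AREA)/255.
def st():
    s=monitor.state(); return s, Ro.from_rotvec(s["orientation"]).as_matrix()
E
python3 - <<'E'
from h import *
s,R=st(); print(R.round(4)); print(s["tool_pos"])
C={}
for n in ("scene","top"):
    f=grab_frame(n); C[n]=(cam(f),f["color"])
M={}
for n in C:
    best=None
    for d in spotter.masks_of(n,"block"):
        m=d["pixels"]; ys,xs=np.nonzero(m); print(n,d["p"],m.sum(),xs.mean().round(1),ys.mean().round(1),C[n][1][m].mean(0).round())
        q=proj([0.513,-0.327,0.02],C[n][0])[0]
        if np.hypot(xs.mean()-q[0],ys.mean()-q[1])<8: M.setdefault(n,m)
np.savez("m.npz",**M)
def cost(v,L=(.03,.06,.04)):
    return sum(np.abs(sil(boxpts(*v[:3],L),C[n][0])-M[n]).sum()/M[n].sum() for n in M)
best=min((minimize(cost,[.513,-.327,y],method='Nelder-Mead',options=dict(initial_simplex=np.array([.513,-.327,y])+np.array([[0,0,0],[.006,0,0],[0,.006,0],[0,0,.3]]),xatol=1e-4,fatol=1e-4)) for y in np.arange(0,np.pi,np.pi/6)),key=lambda r:r.fun)
print(best.x,best.fun, list(M))
for n in C:
    im=C[n][1]
    q=proj([.513,-.327,.02],C[n][0])[0].astype(int)
    cr=lambda q,w:cv2.resize(im[q[1]-w:q[1]+w,q[0]-w:q[0]+w],None,fx=300/w/1.5,fy=300/w/1.5,interpolation=cv2.INTER_CUBIC)
    a=cr(q,40); q2=proj([.545,.1,.03],C[n][0])[0].astype(int); b=cr(q2,70)
    k=min(a.shape[0],b.shape[0]); cv2.imwrite(f"pics/{n}1.png",np.hstack([a[:k],b[:k]]))
    print(n,q,q2,a.shape,b.shape)
E
```

```text
[[-0.      0.3606  0.9327]
 [ 0.      0.9327 -0.3606]
 [-1.     -0.     -0.    ]]
[0.24336475 0.62957108 0.17198996]
scene 0.93 561 149.4 294.1 [91. 93. 96.]
scene 0.75 244 171.6 266.8 [ 40.  68. 121.]
scene 0.63 490 184.8 304.6 [42. 75. 39.]
scene 0.48 262 134.5 275.3 [ 92.  95. 100.]
scene 0.33 336 244.0 219.2 [74. 76. 80.]
top 0.91 338 423.4 266.0 [116. 122. 130.]
top 0.77 263 410.7 231.8 [ 32. 100.  16.]
top 0.71 199 388.3 274.8 [  4.  80. 157.]
top 0.67 149 416.6 295.7 [120. 126. 134.]
[ 0.51079719 -0.32672556 -0.35384338] 0.23955479944300812 ['scene', 'top']
scene [150 294] [275 203] (400, 400, 3) (400, 400, 3)
top [423 265] [260 244] (400, 400, 3) (400, 400, 3)
```

View pics/scene1.png

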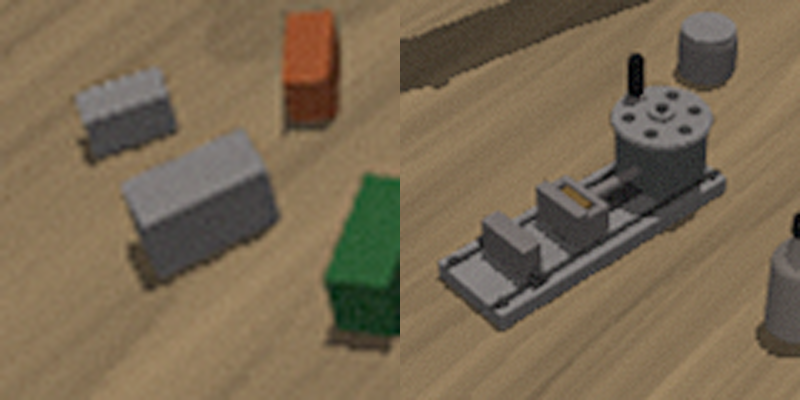

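View pics/top1.png

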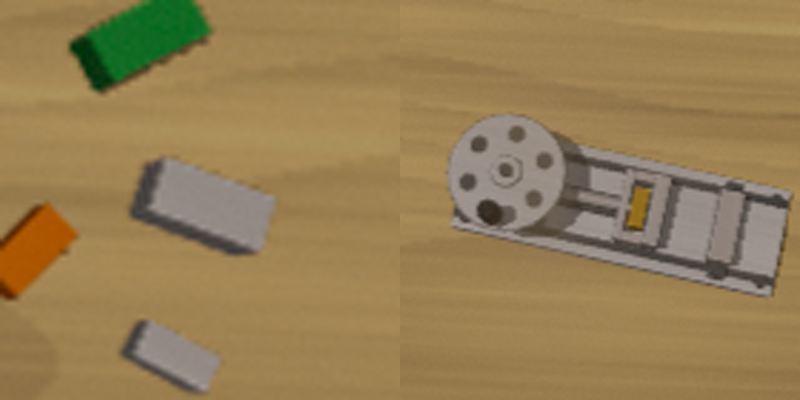

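The crops confirm that the larger grey bar is the block, with its top face visible and its long axis running towards world +y and slightly +x. The wheel hub is at crop (506,170) in the top view and (661,108) in the scene view. The grip is at (490,212) and (636,75). I'll overlay a fitted model to check this.

```bash
python3 - <<'E'
from h import *
C={}
for n in ("scene","top"):
    f=grab_frame(n); C[n]=(cam(f),f["color"])
q2={"scene":(275,203),"top":(260,244)}
px=lambda n,c:np.array([q2[n][0]-70+(c[0]-400+.5)*.35-.5,q2[n][1]-70+(c[1]+.5)*.35-.5])
print("hub",tri(px("scene",(661,108)),C["scene"][0],px("top",(506,170)),C["top"][0]))
print("griptop",tri(px("scene",(636,57)),C["scene"][0],px("top",(489,212)),C["top"][0]))
cor=[ray(px("top",c),C["top"][0],.02) for c in ((793,192),(772,297),(452,227))]
print("corners",np.round(cor,4)); print(np.linalg.norm(cor[0]-cor[1]),np.linalg.norm(cor[2]-cor[1]))
d=cor[2]-cor[1]; print("yaw from long edge",np.arctan2(-d[0],d[1]))
cs=[ray(px("scene",c),C["scene"][0],.02) for c in ((441,265),(502,318),(724,176))]
print("corners scene",np.round(cs,4)); d=cs[2]-cs[1]; print("yaw",np.arctan2(-d[0],d[1]))
# mask-based fit of fixture via plate + wheel, print masks
for n in C:
    for t in ("fixture","stop","jaw","crank_grip"):
        for d in spotter.masks_of(n,t)[:2]:
            m=d["pixels"];ys,xs=np.nonzero(m);print(n,t,d["p"],m.sum(),xs.min(),xs.max(),ys.min(),ys.max())
# colour-free check of block fit; overlay
v=[.5108,-.3267,-.3538]
fx=lambda yaw,o,P:np.array(P)@Ro.from_euler('z',yaw).as_matrix().T+o
for n in C:
    c,im=C[n]; S=6
    out=[]
    for ctr,w in ((proj([.513,-.327,.02],c)[0].astype(int),30),(q2[n],70)):
        k=400/(2*w); a=cv2.resize(im[ctr[1]-w:ctr[1]+w,ctr[0]-w:ctr[0]+w],(400,400),interpolation=cv2.INTER_CUBIC)
        def dl(P,col):
            for p,q in P:
                p,q=((proj([p,q],c)-ctr+w+.5)*k-.5).round().astype(int)
                cv2.line(a,p.tolist(),q.tolist(),col,1)
        E=lambda B:[(B[i],B[j]) for i in range(8) for j in range(i) if bin(i^j).count('1')==1]
        dl(E(boxpts(*v,(.03,.06,.04))),(0,0,255))
        yaw=-.175;o=np.array([.5373,.0555,0])
        pl=[[x,y,z] for x in(-.05,.05) for y in (-.12,.18) for z in (0,.02)]
        dl(E(fx(yaw,o,pl)),(0,0,255))
        th=np.linspace(0,2*np.pi,40); W=fx(yaw,o,np.c_[.051*np.cos(th),.13+.051*np.sin(th),0*th+.098]); dl(list(zip(W[:-1],W[1:])),(255,0,0))
        out.append(a)
    cv2.imwrite(f"pics/{n}2.png",np.hstack(out))
E
```

```text
hub [0.55705197 0.18097409 0.10668407]
griptop [0.51680374 0.18869866 0.14612955]
corners [[ 0.5639 -0.0741  0.02  ]
 [ 0.4671 -0.0576  0.02  ]
 [ 0.5157  0.2371  0.02  ]]
0.09822580800987493 0.2987281823083992
yaw from long edge -0.16340502311551758
corners scene [[ 0.4739 -0.0581  0.02  ]
 [ 0.5675 -0.0745  0.02  ]
 [ 0.6107  0.2219  0.02  ]]
yaw -0.14488968969823454
scene fixture 0.91 3435 218 319 151 247
scene stop 0.64 391 253 277 196 219
scene jaw 0.54 352 233 255 207 232
scene crank_grip 0.63 755 279 314 151 185
top fixture 0.75 4340 207 325 214 277
top stop 0.87 307 265 284 234 261
top jaw 0.63 273 298 309 238 271
top jaw 0.5 351 410 437 257 275
top crank_grip 0.79 1263 208 247 214 253
```

View pics/scene2.png

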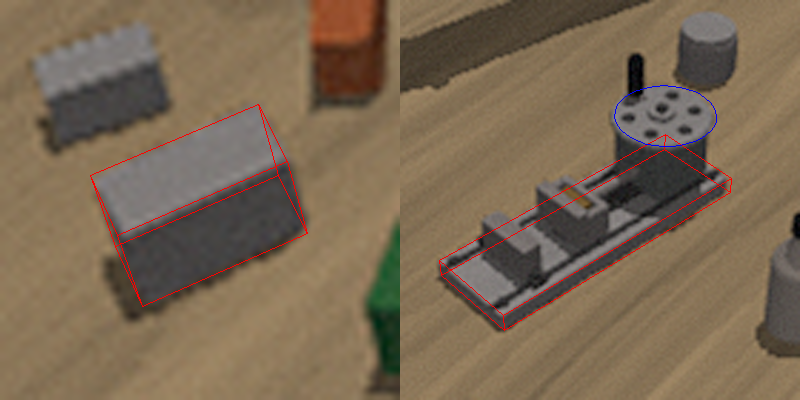

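View pics/top2.png

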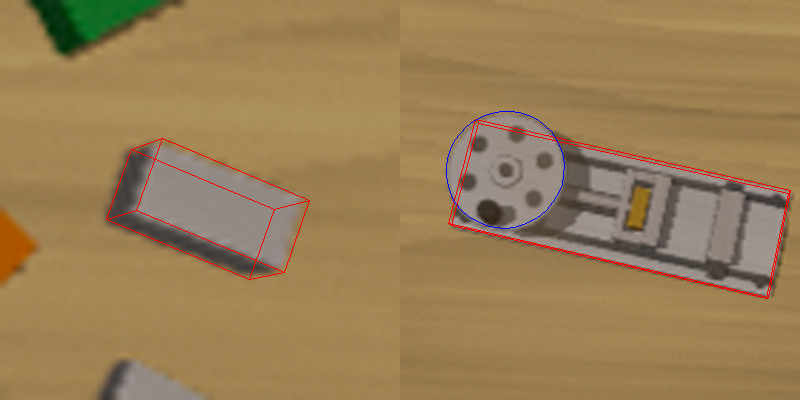

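jog_arm --pt "-1 -2.5 3.3 -0.05" --pt "-1 -5 6.6 -0.1" --pt "-1 -7.5 10 -0.15" --pt "-1 -10 13.3 -0.2" --pt "-1 -12.5 16.6 -0.206" --pt "-1 -15 20 -0.206" --pt "-1 -17.5 23.3 -0.206" --pt "-1 -20 26.6 -0.206" --pt "-1 -22.5 30 -0.206" --pt "-1 -25 33.3 -0.206" --pt "-1 -27.5 36.6 -0.206" --pt "-1 -29.5 39.3 -0.206" --pt "-1 -31.2 41.6 -0.206" --pt "-1 -31.2 41.6 -0.206" --pt "-1 -31.2 41.6 -0.206" --fingers 1

```text
t: 3.15
tool_pos: [0.5196, 0.1871, 0.1821]
orientation: [0.13, 1.567, -0.13]
ft_force: [-0.8, 0.5, -0.7]
gripper_width: 0.0939
```

jog_arm --pt "2.5 0.1 -0.1 0" --pt "5 0.1 -0.1 0" --pt "6.8 0.1 -0.1 0" --pt "7.4 0.1 -0.1 0" --pt "7.4 0.1 -0.1 0"

```text
t: 3.57
tool_pos: [0.5175, 0.1889, 0.1069]
orientation: [0.128, 1.569, -0.13]
ft_force: [0.3, 0.2, 0.2]
gripper_width: 0.0939
```

```bash
python3 - <<'E'
from h import *
s,R=st(); print(s["tool_pos"],s["ft_force"],R.round(3))
o=[]
for n in ("scene","top"):
    f=grab_frame(n);c=cam(f);q=proj([.53,.18,.12],c)[0].astype(int);w=45
    o.append(cv2.resize(f["color"][q[1]-w:q[1]+w,q[0]-w:q[0]+w],(400,400),interpolation=cv2.INTER_CUBIC))
cv2.imwrite("pics/g1.png",np.hstack(o))
E
```

```text
[0.51746867 0.18889071 0.10688066] [0.28972097 0.22337177 0.22608653] [[-0.002  0.164  0.986]
 [-0.001  0.986 -0.164]
 [-1.    -0.001 -0.002]]
```

View pics/g1.png

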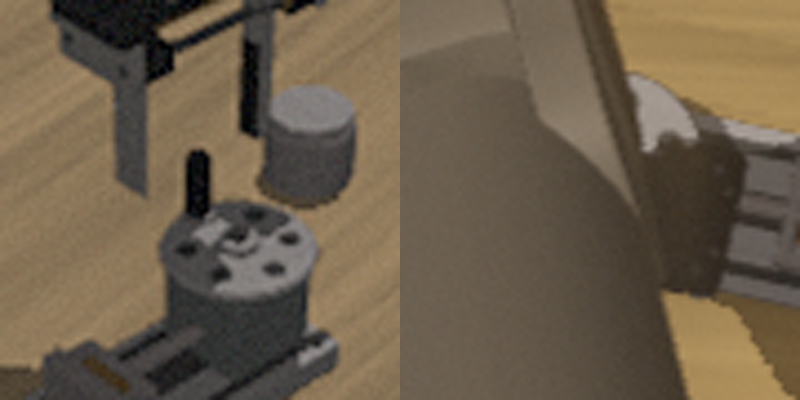

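The scene crop shows the grip at (198,180). The fingertips, at (130,190) and (250,135), look displaced from it, so I'll project the TCP and finger positions to check.

```bash
python3 - <<'E'
from h import *
s,R=st(); p=s["tool_pos"]
f=grab_frame("scene");c=cam(f);w=45;q=proj([.53,.18,.12],c)[0].astype(int);k=400/90
im=cv2.resize(f["color"][q[1]-w:q[1]+w,q[0]-w:q[0]+w],(400,400),interpolation=cv2.INTER_CUBIC)
t=lambda P:((proj(P,c)-q+w+.5)*k-.5).round().astype(int)
for P,col in ((p,(0,0,255)),(p+R@[0,.047,0],(0,255,0)),(p-R@[0,.047,0],(0,255,0)),([.5185,.1885,.101],(255,0,0)),([.5185,.1885,.147],(255,0,0)),(p+R@[-.0188,0,0],(0,255,255))):
    x=t(P)[0]; print(x); cv2.circle(im,x.tolist(),4,col,-1)
cv2.imwrite("pics/g2.png",im)
print([ (d["p"],d["location"]) for d in spotter.pinpoint("scene","crank_grip")])
E
```

```text
[199 205]
[250 177]
[145 234]
[197 215]
[198 156]
[199 181]
[(0.96, [0.5226, 0.1942, 0.1257]), (0.44, [0.5123, -0.3254, -0.0])]
```

View pics/g2.png

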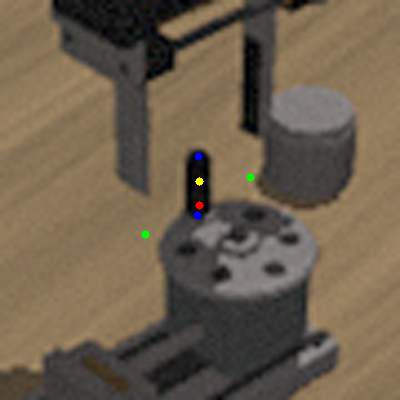

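```bash
python3 - <<'E'
from h import *
from cell import monitor
f=grab_frame("scene");c=cam(f)
p=np.array([.243,.63,.172]);y=np.array([.3606,.9327,0])
print(proj([p-.047*y,p+.047*y,p],c))
im=cv2.imread("pics/scene0.png")[0:110,240:360]; cv2.imwrite("pics/s0c.png",cv2.resize(im,None,fx=5,fy=5,interpolation=cv2.INTER_CUBIC))
g=grab_frame("top"); c=cam(g); cv2.imwrite("pics/top3.png",g["color"])
s,R=st();p=s["tool_pos"]; print(s["t"],p,proj([p,p+R@[0,.06,0],p-R@[0,.06,0],p+R@[-.097,.089,.037],p+R@[-.097,-.089,.037]],c))
E
```

```text
[[290.08681386  71.30070111]
 [311.4808205   65.98662349]
 [300.90582241  68.61335731]]
3.8667 [0.51926219 0.18865365 0.10907472] [[222.43810551 248.40154788]
 [198.42192803 243.10060952]
 [246.56081448 253.72600026]
 [182.61816795 218.32675601]
 [260.28002789 235.31601794]]
```

View pics/s0c.png

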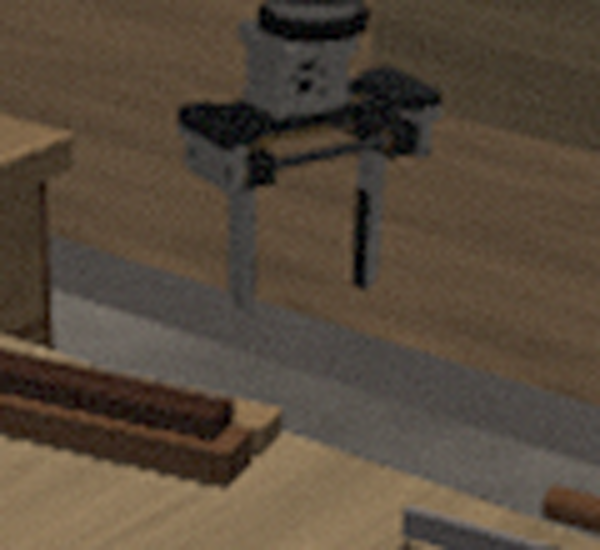

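View pics/top3.png

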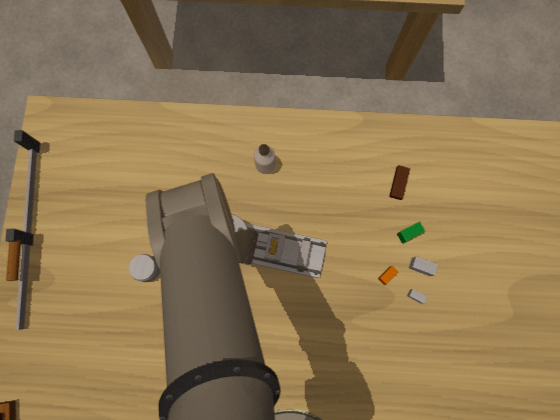

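In both this picture and the start picture, the fingertips appear about 9 px (roughly 33 mm) higher than the reported TCP projects, with no sideways offset. I'll close on the grip, which should be harmless at either height, and look again.

jog_arm --pt "0 0 0 0" --pt "0 0 0 0" --pt "0 0 0 0" --pt "0 0 0 0" --pt "0 0 0 0" --pt "0 0 0 0" --fingers 0.35

```text
t: 4.37
tool_pos: [0.5193, 0.1886, 0.1091]
orientation: [0.131, 1.565, -0.13]
ft_force: [0.3, -0.5, 1.1]
gripper_width: 0.0573
```

```bash
python3 - <<'E'
from h import *
f=grab_frame("scene");c=cam(f);w=45;q=proj([.53,.18,.12],c)[0].astype(int);k=400/90
im=cv2.resize(f["color"][q[1]-w:q[1]+w,q[0]-w:q[0]+w],(600,600),interpolation=cv2.INTER_CUBIC)
cv2.imwrite("pics/g3.png",im)
s,R=st(); print(s["tool_pos"],s["ft_force"],s["gripper_width"])
E
```

```text
[0.51926444 0.18860961 0.10906437] [0.78886348 0.00084571 0.31661886] 0.053387802714180976
```

View pics/g3.png

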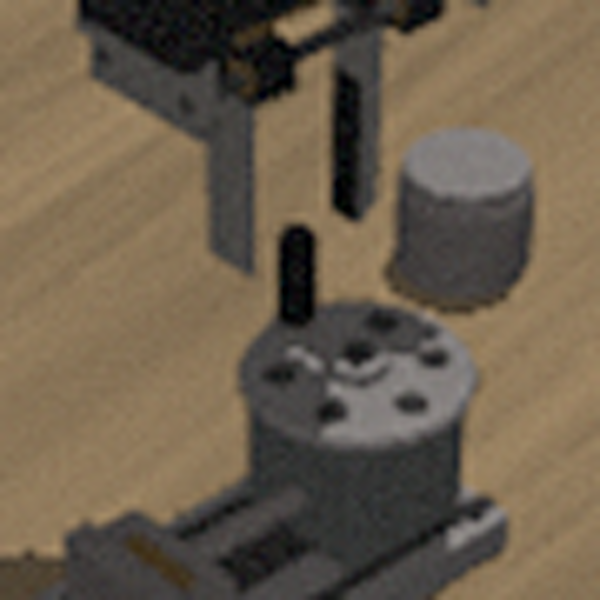

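The tips at (245,270) and (350,215) straddle the grip, whose top is at (298,228). I'll close fully, and the opening will show whether the grip is between the pads.

jog_arm --pt "0 0 0 0" --pt "0 0 0 0" --pt "0 0 0 0" --pt "0 0 0 0" --pt "0 0 0 0" --pt "0 0 0 0" --pt "0 0 0 0" --pt "0 0 0 0" --fingers 0

```text
t: 5.08
tool_pos: [0.5193, 0.1887, 0.1091]
orientation: [0.131, 1.565, -0.129]
ft_force: [-0.2, 1.1, -0.0]
gripper_width: 0.0166
```

```bash
python3 - <<'E'
from h import *
f=grab_frame("scene");c=cam(f);w=45;q=proj([.53,.18,.12],c)[0].astype(int);k=400/90
im=cv2.resize(f["color"][q[1]-w:q[1]+w,q[0]-w:q[0]+w],(600,600),interpolation=cv2.INTER_CUBIC)
cv2.imwrite("pics/g4.png",im)
s,R=st(); print(s["tool_pos"],s["ft_force"],s["gripper_width"])
E
```

```text
[0.51932061 0.1887557  0.10910283] [-1.02074652  1.15170203 -0.45892626] 0.016533389202516704
```

View pics/g4.png

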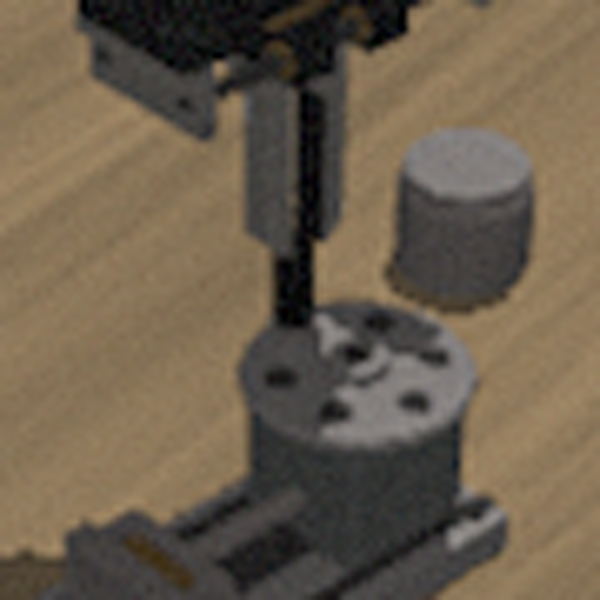

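The pads close on the grip at 16.5 mm, but only on its top: tips at row 245, grip from 225 to 325. So the tips really do sit about 30 mm above the reported TCP. I'll open slightly and lower in small steps while watching the force.

jog_arm --pt "0 0 0 0" --pt "0 0 0 0" --pt "0 0 0 0" --pt "0.4 0 0 0" --pt "0.7 0 0 0" --pt "0.7 0 0 0" --fingers 0.4

```text
t: 5.63
tool_pos: [0.5189, 0.1885, 0.1013]
orientation: [0.13, 1.566, -0.13]
ft_force: [-0.6, 0.6, -0.0]
gripper_width: 0.0378
```

jog_arm --pt "0.2 0 0 0" --pt "0.4 0 0 0" --pt "0.4 0 0 0"

```text
t: 5.88
tool_pos: [0.5186, 0.1884, 0.0967]
orientation: [0.13, 1.567, -0.13]
ft_force: [0.6, 0.2, -0.9]
gripper_width: 0.0375
```

jog_arm --pt "0.2 0 0 0" --pt "0.4 0 0 0" --pt "0.4 0 0 0"

```text
t: 6.13
tool_pos: [0.5184, 0.1884, 0.0924]
orientation: [0.13, 1.567, -0.13]
ft_force: [0.4, 0.1, 0.6]
gripper_width: 0.0375
```

jog_arm --pt "0.4 0 0 0" --pt "0.8 0 0 0" --pt "0.9 0 0 0" --pt "0.9 0 0 0"

```text
t: 6.47
tool_pos: [0.5181, 0.1882, 0.0829]
orientation: [0.13, 1.568, -0.131]
ft_force: [-0.2, -0.3, -0.3]
gripper_width: 0.0374
```

```bash
python3 - <<'E'
from h import *
f=grab_frame("scene");c=cam(f);w=45;q=proj([.53,.18,.12],c)[0].astype(int);k=400/90
im=cv2.resize(f["color"][q[1]-w:q[1]+w,q[0]-w:q[0]+w],(600,600),interpolation=cv2.INTER_CUBIC)
cv2.imwrite("pics/g5.png",im)
s,R=st(); print(s["tool_pos"],s["ft_force"],s["gripper_width"])
E
```

```text
[0.51827351 0.18829247 0.0831286 ] [1.03553139 0.12776007 0.20315874] 0.03772703871735519
```

View pics/g5.png

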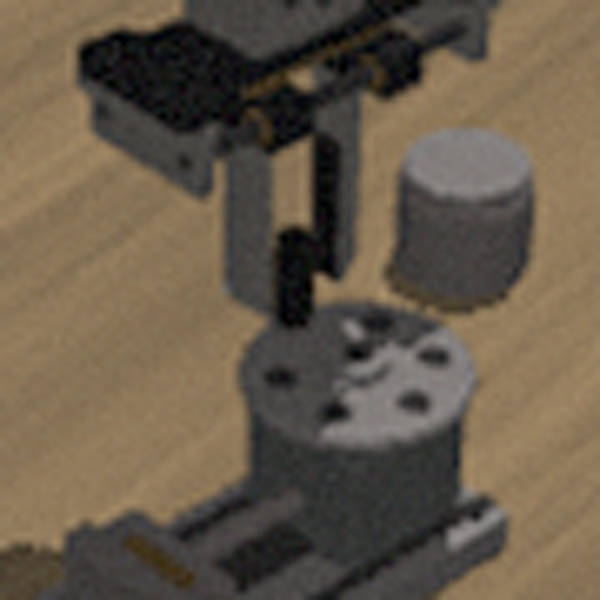

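The tips are now at rows 275–305, near the grip's base at 322. The true tips are therefore about 31 mm above the reported TCP. I'll lower another 4 mm, close, and then test a small counter-clockwise arc.

jog_arm --pt "0.4 0 0 0" --pt "0.4 0 0 0" --pt "0.4 0 0 0" --pt "0.4 0 0 0" --pt "0.4 0 0 0" --pt "0.4 0 0 0" --pt "0.4 0 0 0" --fingers 0

```text
t: 7.1
tool_pos: [0.5182, 0.1883, 0.0791]
orientation: [0.13, 1.568, -0.131]
ft_force: [0.3, 1.0, -3.4]
gripper_width: 0.0168
```

jog_arm --pt "0 -0.4 0.02 0" --pt "0 -0.8 0.08 0" --pt "0 -1.18 0.18 0" --pt "0 -1.56 0.32 0" --pt "0 -1.92 0.49 0" --pt "0 -1.92 0.49 0"

```text
t: 7.6
tool_pos: [0.5208, 0.1676, 0.0791]
orientation: [0.131, 1.566, -0.131]
ft_force: [6.9, 0.1, -8.9]
gripper_width: 0.0174
```

```bash
python3 - <<'E'
from h import *
f=grab_frame("scene");c=cam(f);w=45;q=proj([.53,.18,.12],c)[0].astype(int);k=400/90
im=cv2.resize(f["color"][q[1]-w:q[1]+w,q[0]-w:q[0]+w],(600,600),interpolation=cv2.INTER_CUBIC)
cv2.imwrite("pics/g6.png",im)
s,R=st(); print(s["tool_pos"],s["ft_force"],s["gripper_width"],s["torque"])
E
```

```text
[0.52068125 0.16770126 0.0791284 ] [ 6.73040028  0.94164108 -9.60627914] 0.01715559080719963 [ 0.25557114 -1.54166311 -0.05743178]
```

View pics/g6.png

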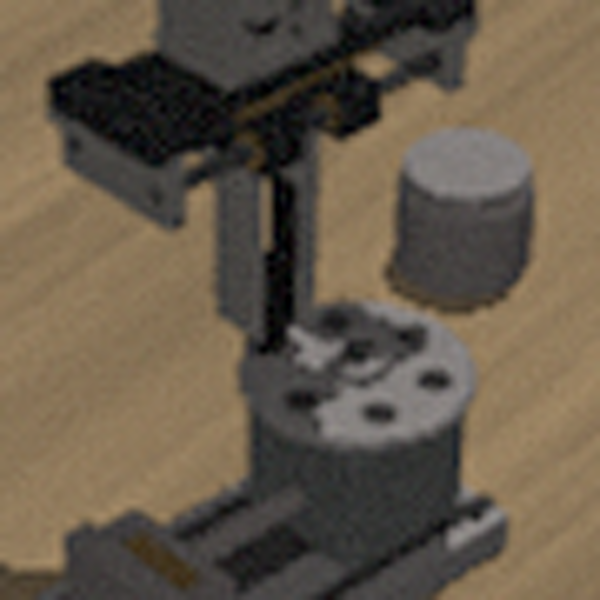

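The wheel turned: the grip base moved from (293,320) to (268,345). The measured chord gives θ≈0.55 and an axis at (0.558,0.183), which agrees with the vision. I'll compute the rows for the arc.

```bash
cat > arc.py <<'E'
import sys,numpy as np
from h import *
s,R=st(); p=s["tool_pos"]
ax=np.array([float(sys.argv[3]),float(sys.argv[4])]) if len(sys.argv)>4 else np.array([.5579,.1827])
end=float(sys.argv[1]); step=float(sys.argv[2])
yaw=-.163; ex=np.array([np.cos(yaw),np.sin(yaw)]); ey=np.array([-ex[1],ex[0]])
d=p[:2]-ax; th0=np.arctan2(-d@ey,-d@ex); 
while th0<end-np.pi: th0+=2*np.pi
while th0>end+np.pi: th0-=2*np.pi
print("t",s["t"],"th0 mod",th0,"r",np.hypot(*d),"F",s["ft_force"].round(2),"w",s["gripper_width"])
n=int(np.ceil(abs(end-th0)/step)); rows=[]
for th in np.linspace(th0,end,n+1)[1:]:
    q=ax+.04*(-np.cos(th)*ex-np.sin(th)*ey)
    l=R.T@np.r_[q-p[:2],0]*100; rows.append([0,round(l[1],2),round(l[2],2),0])
print(rows)
E
python3 arc.py 2.6 0.15
```

```text
t 7.65 th0 mod 0.5460802733698961 r 0.04012727200786319 F [ 6.73  0.94 -9.61] w 0.01715559080719963
[[0, np.float64(-0.47), np.float64(0.35), 0], [0, np.float64(-0.89), np.float64(0.76), 0], [0, np.float64(-1.25), np.float64(1.23), 0], [0, np.float64(-1.53), np.float64(1.74), 0], [0, np.float64(-1.74), np.float64(2.29), 0], [0, np.float64(-1.86), np.float64(2.86), 0], [0, np.float64(-1.9), np.float64(3.45), 0], [0, np.float64(-1.86), np.float64(4.03), 0], [0, np.float64(-1.73), np.float64(4.6), 0], [0, np.float64(-1.51), np.float64(5.15), 0], [0, np.float64(-1.22), np.float64(5.66), 0], [0, np.float64(-0.86), np.float64(6.12), 0], [0, np.float64(-0.43), np.float64(6.52), 0], [0, np.float64(0.05), np.float64(6.86), 0]]
```

jog_arm --pt "0 -0.47 0.35 0" --pt "0 -0.89 0.76 0" --pt "0 -1.25 1.23 0" --pt "0 -1.53 1.74 0" --pt "0 -1.74 2.29 0" --pt "0 -1.86 2.86 0" --pt "0 -1.9 3.45 0"

```text
t: 8.23
tool_pos: [0.5515, 0.1432, 0.0791]
orientation: [0.131, 1.567, -0.131]
ft_force: [-0.5, 7.4, -4.5]
gripper_width: 0.0176
```

```bash
sed -i 's/round(l\[1\],2),round(l\[2\],2)/float(round(l[1],2)),float(round(l[2],2))/' arc.py; python3 arc.py 3.2 0.15
```

```text
t 8.2333 th0 mod 1.5734854702644696 r 0.04002850555990684 F [-0.5   7.43 -4.54] w 0.017562201301123164
[[0, 0.05, 0.59, 0], [0, 0.18, 1.16, 0], [0, 0.4, 1.71, 0], [0, 0.7, 2.23, 0], [0, 1.06, 2.69, 0], [0, 1.5, 3.09, 0], [0, 1.98, 3.43, 0], [0, 2.51, 3.69, 0], [0, 3.08, 3.87, 0], [0, 3.66, 3.96, 0], [0, 4.25, 3.97, 0]]
```

jog_arm --pt "0 0.05 0.59 0" --pt "0 0.18 1.16 0" --pt "0 0.4 1.71 0" --pt "0 0.7 2.23 0" --pt "0 1.06 2.69 0" --pt "0 1.5 3.09 0" --pt "0 1.98 3.43 0" --pt "0 2.51 3.69 0" --pt "0 3.08 3.87 0" --pt "0 3.66 3.96 0" --pt "0 4.25 3.97 0"

```text
t: 9.15
tool_pos: [0.5977, 0.1781, 0.079]
orientation: [0.131, 1.567, -0.132]
ft_force: [-5.8, -1.6, 1.8]
gripper_width: 0.0173
```

```bash
python3 arc.py 4.8 0.15; python3 - <<'E'
from h import *
for n in ("scene","top"):
    f=grab_frame(n);c=cam(f);w=60;q=proj([.54,.08,.06],c)[0].astype(int)
    cv2.imwrite(f"pics/w1{n}.png",cv2.resize(f["color"][q[1]-w:q[1]+w,q[0]-w:q[0]+w],(560,560),interpolation=cv2.INTER_CUBIC))
    for t in ("stop_face","jaw_face"): print(n,t,[(d["p"],d["location"]) for d in spotter.pinpoint(n,t)][:1])
E
```

```text
t 9.15 th0 mod 3.1907879478043726 r 0.040098738751882246 F [-5.76 -1.58  1.81] w 0.017289125628707408
[[0, 0.58, -0.08, 0], [0, 1.14, -0.24, 0], [0, 1.68, -0.48, 0], [0, 2.17, -0.79, 0], [0, 2.61, -1.17, 0], [0, 2.99, -1.62, 0], [0, 3.31, -2.11, 0], [0, 3.55, -2.64, 0], [0, 3.71, -3.21, 0], [0, 3.78, -3.79, 0], [0, 3.77, -4.37, 0]]
scene stop_face [(0.97, [0.5366, 0.0557, 0.0447])]
scene jaw_face [(0.55, [0.5279, 0.0033, 0.0418])]
top stop_face [(0.65, [0.5378, 0.0551, 0.0452])]
top jaw_face [(0.49, [0.5261, -0.0005, 0.0474])]
```

View pics/w1top.png

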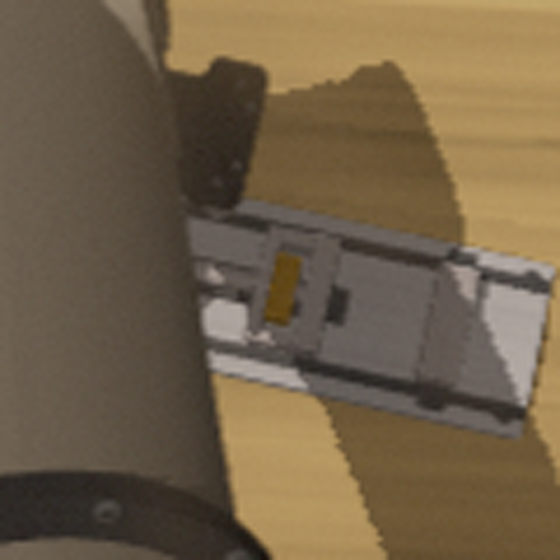

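The stop is drawing back: it is at about (325,290) in the crop and the gap is now about 55 mm. I'll carry on to θ≈6.5.

jog_arm --pt "0 0.56 -0.1 0" --pt "0 1.12 -0.26 0" --pt "0 1.66 -0.5 0" --pt "0 2.14 -0.81 0" --pt "0 2.58 -1.2 0" --pt "0 2.95 -1.64 0" --pt "0 3.26 -2.13 0" --pt "0 3.5 -2.65 0" --pt "0 3.65 -3.21 0" --pt "0 3.72 -3.79 0" --pt "0 3.71 -4.37 0"

```text
t: 10.37
tool_pos: [0.5602, 0.2228, 0.0791]
orientation: [0.131, 1.567, -0.13]
ft_force: [2.3, -1.4, -4.2]
gripper_width: 0.0175
```

```bash
sed -i 's/ax+.04\*/ax+.0393*/' arc.py; python3 arc.py 6.6 0.15
```

```text
t 10.3667 th0 mod 4.818080710235812 r 0.04016556951624951 F [ 2.31 -1.36 -4.16] w 0.017537026188582515
[[0, -0.19, -0.56, 0], [0, -0.38, -1.12, 0], [0, -0.65, -1.63, 0], [0, -0.99, -2.1, 0], [0, -1.4, -2.52, 0], [0, -1.87, -2.87, 0], [0, -2.38, -3.15, 0], [0, -2.93, -3.35, 0], [0, -3.5, -3.46, 0], [0, -4.08, -3.49, 0], [0, -4.66, -3.43, 0], [0, -5.23, -3.29, 0]]
```

jog_arm --pt "0 -0.14 -0.57 0" --pt "0 -0.34 -1.13 0" --pt "0 -0.62 -1.66 0" --pt "0 -0.97 -2.13 0" --pt "0 -1.39 -2.56 0" --pt "0 -1.86 -2.91 0" --pt "0 -2.38 -3.2 0" --pt "0 -2.93 -3.41 0" --pt "0 -3.5 -3.52 0" --pt "0 -4.08 -3.55 0" --pt "0 -4.66 -3.48 0" --pt "0 -5.23 -3.32 0" --pt "0 -5.23 -3.32 0"

```text
t: 11.45
tool_pos: [0.5187, 0.1749, 0.079]
orientation: [0.132, 1.567, -0.132]
ft_force: [-2.3, -2.3, -1.4]
gripper_width: 0.0177
```

```bash
python3 arc.py 7.5 0.15; python3 - <<'E'
from h import *
for n in ("scene","top"):
    f=grab_frame(n);c=cam(f);w=60;q=proj([.54,.08,.06],c)[0].astype(int)
    cv2.imwrite(f"pics/w2{n}.png",cv2.resize(f["color"][q[1]-w:q[1]+w,q[0]-w:q[0]+w],(560,560),interpolation=cv2.INTER_CUBIC)); print(q)
    for t in ("stop_face","jaw_face"): print(n,t,[(d["p"],d["location"]) for d in spotter.pinpoint(n,t)][:1])
E
```

```text
t 11.45 th0 mod 6.642880481193286 r 0.03993626788163781 F [-2.31 -2.25 -1.37] w 0.017737332798460976
[[0, -0.49, 0.3, 0], [0, -0.96, 0.6, 0], [0, -1.38, 0.97, 0], [0, -1.74, 1.4, 0], [0, -2.04, 1.88, 0], [0, -2.27, 2.39, 0]]
[269 198]
scene stop_face [(0.71, [0.5428, 0.0687, 0.0492])]
scene jaw_face [(0.65, [0.5243, 0.0026, 0.042])]
[268 244]
top stop_face [(0.61, [0.5384, 0.0696, 0.0448])]
top jaw_face [(0.67, [0.5273, -0.0016, 0.0488])]
```

View pics/w2top.png

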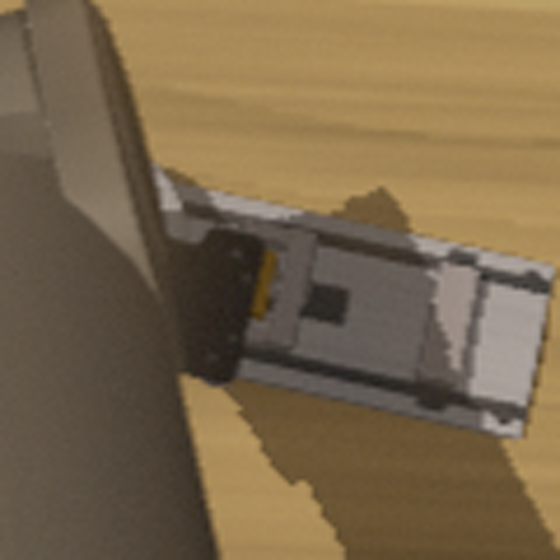

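View pics/w2scene.png

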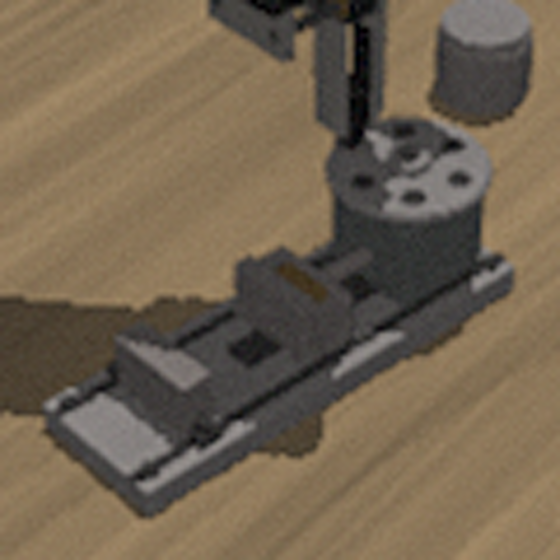

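```bash
python3 - <<'E'
from h import *
f=grab_frame("top");c=cam(f)
px=lambda a:(268-60+(a[0]+.5)/4.667-.5,244-60+(a[1]+.5)/4.667-.5)
e=np.array([.1623,.9867,0])
s=[ray(px(a),c,.064) for a in ((318,235),(297,347))]; j=[ray(px(a),c,.060) for a in ((440,262),(418,375))]
print(s,j); print("gap",((s[0]+s[1])-(j[0]+j[1]))@e/2)
S=(s[0]+s[1])/2;J=(j[0]+j[1])/2;print(S,J)
d=s[0]-s[1];print("yaw",np.arctan2(d[1],d[0]),np.linalg.norm(d))
E
```

```text
[array([0.56837468, 0.06199129, 0.064     ]), array([0.50689559, 0.07012348, 0.064     ])] [array([ 0.55754662, -0.00521049,  0.06      ]), array([0.49556906, 0.0042315 , 0.06      ])]
gap 0.06745964925922412
[0.53763514 0.06605739 0.064     ] [ 5.26557841e-01 -4.89491770e-04  6.00000000e-02]
yaw -0.13151231811928504 0.062014600257059536
```

The gap is about 68 mm. I'll add a little for clearance, then release and lift.

jog_arm --pt "0 -0.49 0.28 0" --pt "0 -0.96 0.58 0" --pt "0 -1.38 0.95 0" --pt "0 -1.74 1.38 0" --pt "0 -1.74 1.38 0"

```text
t: 12.22
tool_pos: [0.5288, 0.1556, 0.0789]
orientation: [0.13, 1.569, -0.132]
ft_force: [-6.8, -9.2, 6.9]
gripper_width: 0.0177
```

jog_arm --pt "0 0 0 0" --pt "0 0 0 0" --pt "0 0 0 0" --pt "0 0 0 0" --pt "-2 0 0 0" --pt "-4.5 0 0 0" --pt "-7.5 0 0 0" --pt "-9 0 0 0" --pt "-9 0 0 0" --fingers 0.5

```text
t: 12.97
tool_pos: [0.5309, 0.1567, 0.1725]
orientation: [0.132, 1.564, -0.13]
ft_force: [0.4, -0.2, -0.1]
gripper_width: 0.0469
```

```bash
python3 - <<'E'
from h import *
s,R=st(); p=s["tool_pos"]; print(s["t"],p,s["ft_force"],s["gripper_width"])
# targets: block centre
t=np.array([.5110,-.3260]); print("to block",(R.T@np.r_[t-p[:2],0]*100).round(2))
h=np.arctan2(R[1,1],R[0,1]); print("heading",h,"turn about tool x", h-(-.354))
E
```

```text
12.9667 [0.53091943 0.15673532 0.17251622] [ 0.36985267 -0.18816715 -0.10339757] 0.04686366548892487
to block [ -0.08 -47.93   6.06]
heading 1.403860044827917 turn about tool x 1.757860044827917
```

jog_arm --pt "0 -3.4 0.43 0.12" --pt "0 -6.8 0.86 0.24" --pt "0 -10.3 1.3 0.36" --pt "0 -13.7 1.73 0.48" --pt "0 -17.1 2.16 0.6" --pt "0 -20.5 2.6 0.72" --pt "0 -24 3.03 0.84" --pt "0 -27.4 3.46 0.96" --pt "0 -30.8 3.9 1.08" --pt "0 -34.2 4.33 1.2" --pt "0 -37.7 4.76 1.32" --pt "0 -41.1 5.2 1.44" --pt "0 -44.5 5.63 1.56" --pt "0 -47 5.95 1.68" --pt "0 -48 6.06 1.758" --pt "0 -48 6.06 1.758" --pt "0 -48 6.06 1.758" --fingers 0.55

```text
t: 14.38
tool_pos: [0.5107, -0.3266, 0.1708]
orientation: [1.466, 1.022, -1.462]
ft_force: [0.1, 0.5, 0.9]
gripper_width: 0.0514
```

```bash
python3 - <<'E'
from h import *
s,R=st(); p=s["tool_pos"]; print(s["t"],p,s["ft_force"],s["gripper_width"],np.arctan2(R[1,1],R[0,1]))
f=grab_frame("scene");c=cam(f);w=60;q=proj([.51,-.326,.06],c)[0].astype(int)
im=cv2.resize(f["color"][q[1]-w:q[1]+w,q[0]-w:q[0]+w],(600,600),interpolation=cv2.INTER_CUBIC)
for P in ([*p[:2],p[2]],[*p[:2],p[2]+.031],[*p[:2],.02]):
    x=((proj(P,c)[0]-q+w)*5).astype(int); cv2.circle(im,x.tolist(),4,(0,0,255),-1)
cv2.imwrite("pics/b1.png",im)
f=grab_frame("top");c=cam(f)
t=np.array([.5110,-.3255]); print("to block",(R.T@np.r_[t-p[:2],0]*100).round(2))
E
```

```text
14.3833 [ 0.51071164 -0.32656088  0.1708465 ] [0.13002421 0.49602306 0.89128289] 0.051359924904181176 -0.3524421941182819
to block [ 0.   -0.01 -0.11]
```

View pics/b1.png

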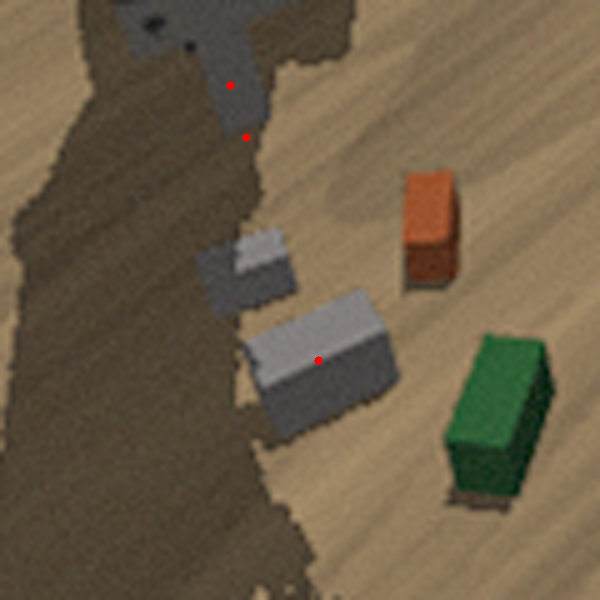

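The projected block centre at (318,360) sits on the block, and one fingertip shows at (240,125). I'll descend to just above the block and check.

jog_arm --pt "3 0 -0.1 0" --pt "6 0 -0.1 0" --pt "9 0 -0.1 0" --pt "12 0 -0.1 0" --pt "13.5 0 -0.1 0" --pt "13.5 0 -0.1 0"

```text
t: 14.98
tool_pos: [0.5106, -0.3215, 0.0331]
orientation: [1.462, 1.03, -1.46]
ft_force: [-0.1, 0.6, 0.4]
gripper_width: 0.0517
```

```bash
python3 - <<'E'
from h import *
s,R=st(); p=s["tool_pos"]; print(s["t"],p,s["ft_force"],s["gripper_width"],np.arctan2(R[1,1],R[0,1]))
f=grab_frame("scene");c=cam(f);w=60;q=proj([.51,-.326,.06],c)[0].astype(int)
im=cv2.resize(f["color"][q[1]-w:q[1]+w,q[0]-w:q[0]+w],(600,600),interpolation=cv2.INTER_CUBIC)
cv2.imwrite("pics/b2.png",im)
E
```

```text
14.9833 [ 0.51063429 -0.32147648  0.03312255] [-0.13020777  0.57244221  0.42640018] 0.05166986343337398 -0.34657745996368033
```

View pics/b2.png

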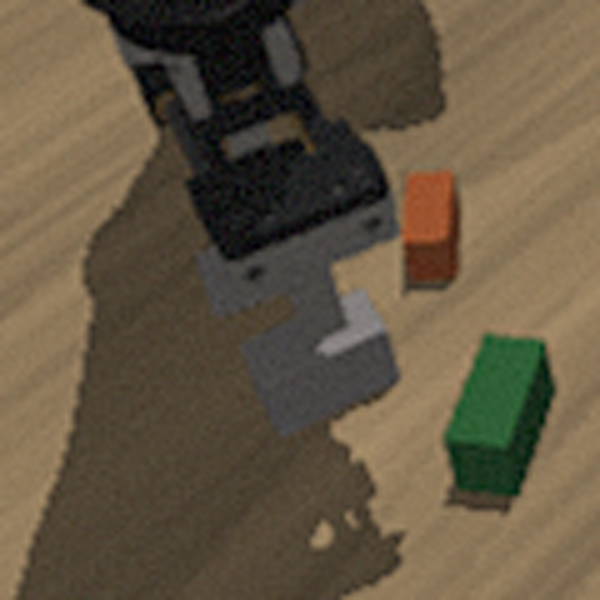

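jog_arm --pt "0 0.15 0.35 0.007" --pt "0 0.15 0.35 0.007" --pt "1 0.15 0.35 0.007" --pt "2 0.15 0.35 0.007" --pt "3 0.15 0.35 0.007" --pt "3 0.15 0.35 0.007"

```text
t: 15.53
tool_pos: [0.5107, -0.3253, 0.003]
orientation: [1.467, 1.026, -1.465]
ft_force: [-0.4, 1.1, 0.6]
gripper_width: 0.0519
```

jog_arm --pt "0.8 0 0 0" --pt "1.4 0 0 0" --pt "2 0 0 0" --pt "2 0 0 0" --pt "2 0 0 0"

```text
t: 15.95
tool_pos: [0.5104, -0.3253, -0.0173]
orientation: [1.467, 1.026, -1.466]
ft_force: [-0.9, -0.4, 0.1]
gripper_width: 0.0518
```

```bash
python3 - <<'E'
from h import *
s,R=st(); p=s["tool_pos"]; print(s["t"],p,s["ft_force"],s["gripper_width"],np.arctan2(R[1,1],R[0,1]))
f=grab_frame("scene");c=cam(f);w=60;q=proj([.51,-.326,.06],c)[0].astype(int)
im=cv2.resize(f["color"][q[1]-w:q[1]+w,q[0]-w:q[0]+w],(600,600),interpolation=cv2.INTER_CUBIC)
cv2.imwrite("pics/b3.png",im)
E
```

```text
15.95 [ 0.5103532  -0.32526593 -0.01733741] [-0.87033237 -0.37734083  0.08688787] 0.05178909594223261 -0.3542400011516421
```

View pics/b3.png

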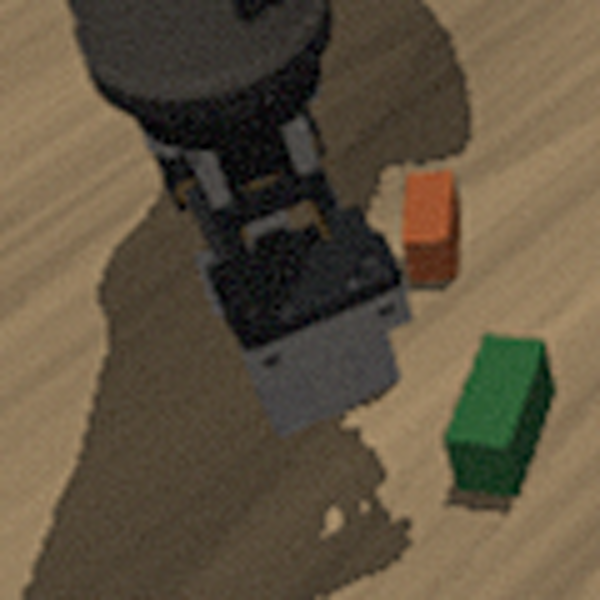

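The TCP reads -17 mm with no contact force, which confirms the tip offset. I'll close on the block.

jog_arm --pt "0 0 0 0" --pt "0 0 0 0" --pt "0 0 0 0" --pt "0 0 0 0" --pt "0 0 0 0" --pt "0 0 0 0" --pt "0 0 0 0" --fingers 0

```text
t: 16.58
tool_pos: [0.5108, -0.3254, -0.0167]
orientation: [1.467, 1.025, -1.465]
ft_force: [-1.4, 0.9, 5.5]
gripper_width: 0.03
```

jog_arm --pt "-1 0 0 0" --pt "-3 0 0 0" --pt "-6 0 0 0" --pt "-9 0 0 0" --pt "-11 0 0 0" --pt "-12 0 0 0" --pt "-12 0 0 0" --pt "-12 0 0 0"

```text
t: 17.25
tool_pos: [0.511, -0.3255, 0.1029]
orientation: [1.467, 1.026, -1.465]
ft_force: [-0.1, 0.1, -2.5]
gripper_width: 0.03
```

```bash
python3 - <<'E'
from h import *
s,R=st(); p=s["tool_pos"]; print(s["t"],p,s["ft_force"],s["gripper_width"],np.arctan2(R[1,1],R[0,1]))
for n in ("scene","top"):
    f=grab_frame(n);c=cam(f);w=60;q=proj([.51,-.326,.12],c)[0].astype(int)
    im=cv2.resize(f["color"][q[1]-w:q[1]+w,q[0]-w:q[0]+w],(600,600),interpolation=cv2.INTER_CUBIC)
    cv2.imwrite(f"pics/b4{n}.png",im); print(q)
a=proj
E
```

```text
17.25 [ 0.51099038 -0.3255472   0.10291137] [-0.08685937  0.14797374 -2.50764358] 0.03004751586141132 -0.3537821325652728
[140 265]
[436 262]
```

View pics/b4scene.png

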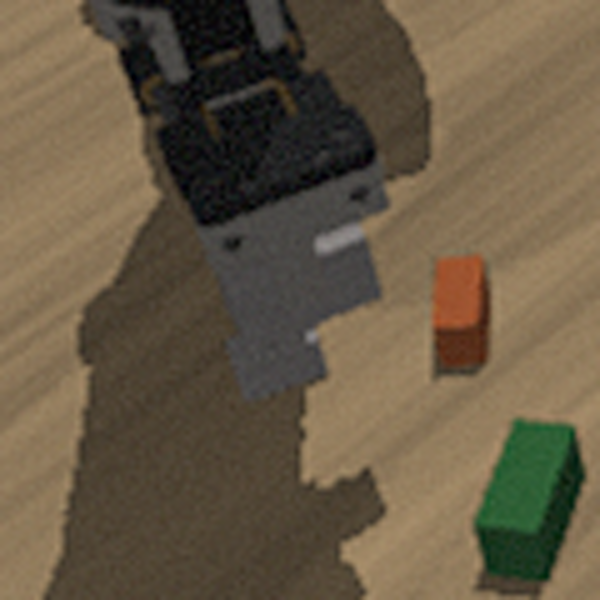

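View pics/b4top.png

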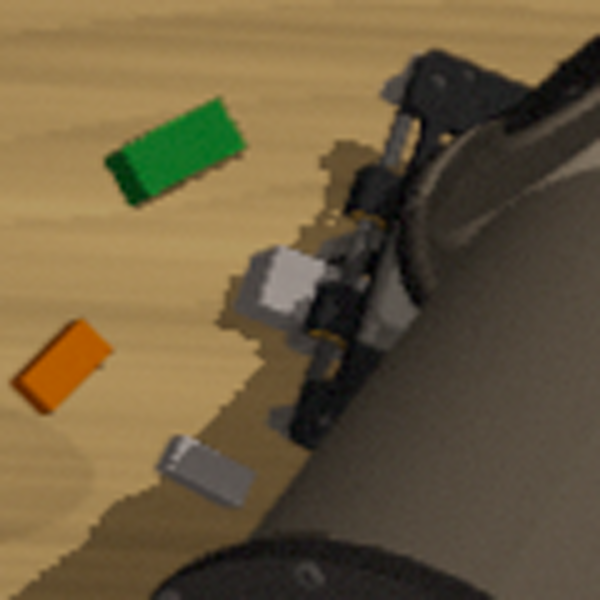

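The block is held at a 30.0 mm opening and its weight is seen. The top view shows its far end, top edge from (283,247) to (262,305). I'll work out its offset in the hand and the carry.

```bash
python3 - <<'E'
from h import *
s,R=st(); p=s["tool_pos"]
f=grab_frame("top");c=cam(f)
px=lambda a:(436-60+(a[0]+.5)/5-.5,262-60+(a[1]+.5)/5-.5)
A,B=[ray(px(a),c,.16) for a in ((283,247),(262,306))]
m=(A+B)/2; ey=-R[:,2]; print(A,B,np.linalg.norm(A-B),"end offset along block y",(m-p)@ey,"lateral",(m-p)@R[:,1])
f=grab_frame("scene");c=cam(f)
px=lambda a:(140-60+(a[0]+.5)/5-.5,265-60+(a[1]+.5)/5-.5)
# bottom +x edge of block in scene crop: (245,400)->(325,378)? and upper right end (382,297)
for a,z in (((248,400),.12),((382,297),.12)):
    X=ray(px(a),c,z); print(X,(X-p)@ey,(X-p)@R[:,1])
yaw=-.163; ex=np.array([np.cos(yaw),np.sin(yaw),0]); eyf=np.array([-ex[1],ex[0],0])
print("heading turn",np.arctan2(R[1,1],R[0,1])-yaw)
E
```

```text
[ 0.531791   -0.30208417  0.16      ] [ 0.50405011 -0.29177227  0.16      ] 0.0295954778114078 end offset along block y 0.029537863805089843 lateral -0.0030551550458347313
[ 0.53454254 -0.37455145  0.12      ] -0.03765549726734526 0.03964481762237148
[ 0.53350038 -0.3026565   0.12      ] 0.0294197679507988 0.013746221578575305
heading turn -0.19098242847585753
```

The block is centred in the hand to within 1 mm. Next I'll re-measure the gap and the fixture yaw with a clear view.

```bash
python3 - <<'E'
from h import *
f=grab_frame("top");c=cam(f);w=50;q=proj([.535,.05,.06],c)[0].astype(int);print(q)
cv2.imwrite("pics/f1.png",cv2.resize(f["color"][q[1]-w:q[1]+w,q[0]-w:q[0]+w],(600,600),interpolation=cv2.INTER_CUBIC))
for n in("top","scene"):
  grab_frame(n)
  for t in ("stop_face","jaw_face","crank_grip","crank_axis","fixture"): print(n,t,[(d["p"],d["location"]) for d in spotter.pinpoint(n,t)][:1])
E
```

```text
[279 247]
top stop_face [(0.82, [0.5399, 0.0703, 0.047])]
top jaw_face [(0.84, [0.5252, 0.002, 0.0474])]
top crank_grip [(0.67, [0.7742, 0.1041, 0.0])]
top crank_axis [(0.83, [0.5539, 0.1845, 0.1249])]
top fixture [(0.86, [0.5384, 0.0542, -0.0032])]
scene stop_face [(0.79, [0.5411, 0.0707, 0.0486])]
scene jaw_face [(0.84, [0.5262, 0.0012, 0.0421])]
scene crank_grip [(0.68, [0.5285, 0.1542, 0.1253])]
scene crank_axis [(0.96, [0.5636, 0.1844, 0.1245])]
scene fixture [(0.89, [0.5384, 0.0556, -0.0016])]
```

View pics/f1.png

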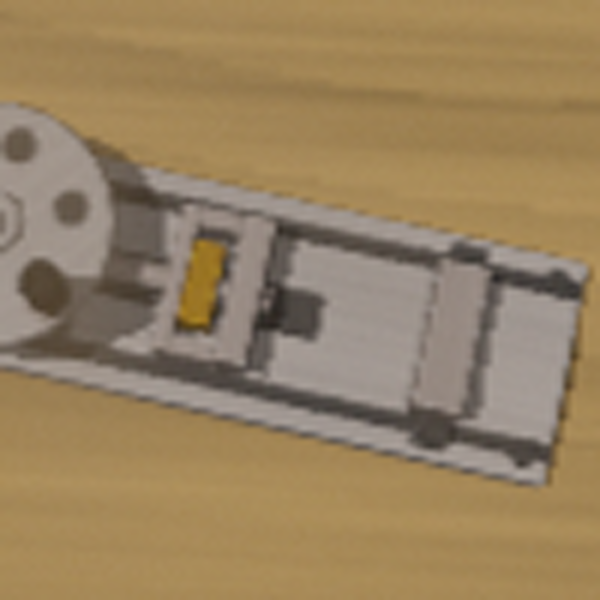

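The stop's top edge runs from (274,220) to (248,366), and the jaw's face edge from (440,258) to (413,408).

```bash
python3 - <<'E'
from h import *
s,R=st(); p=s["tool_pos"]
f=grab_frame("top");c=cam(f)
px=lambda a:(279-50+(a[0]+.5)/6-.5,247-50+(a[1]+.5)/6-.5)
s0=[ray(px(a),c,.064) for a in ((274,220),(248,366))]; j=[ray(px(a),c,.060) for a in ((440,258),(413,408))]
pl=[ray(px(a),c,.02) for a in ((590,268),(547,485),(0,368),(150,165))]
yaws=[np.arctan2(d[1],d[0]) for d in (s0[0]-s0[1],j[0]-j[1],pl[0]-pl[1])]+[np.arctan2(-d[0],d[1]) for d in (pl[2]-pl[1],pl[3]-pl[0])]
print("yaws",np.round(yaws,3))
S=(s0[0]+s0[1])/2;J=(j[0]+j[1])/2; yaw=-.163; e=np.array([-np.sin(yaw),np.cos(yaw),0]); print(S,J,"gap",(S-J)@e)
M=(S+J)/2; print("mid",M)
t=M[:2]; print("move",(R.T@np.r_[t-p[:2],0]*100).round(2))
E
```

```text
yaws [-0.122 -0.137 -0.166 -0.159 -0.182]
[0.53883677 0.06969771 0.064     ] [ 0.52600181 -0.00085983  0.06      ] gap 0.07170514010904448
mid [0.53241929 0.03441894 0.062     ]
move [  0.16 -10.5  -34.54]
```

jog_arm --pt "0 -0.6 -2 -0.02" --pt "0 -1.5 -5 -0.05" --pt "0 -2.4 -8 -0.08" --pt "0 -3.3 -11 -0.11" --pt "0 -4.2 -14 -0.14" --pt "0 -5.1 -17 -0.17" --pt "0 -6 -20 -0.189" --pt "0 -6.9 -23 -0.189" --pt "0 -7.8 -26 -0.189" --pt "0 -8.7 -29 -0.189" --pt "0 -9.5 -31.6 -0.189" --pt "0 -10.1 -33.6 -0.189" --pt "0 -10.39 -34.61 -0.189" --pt "0 -10.39 -34.61 -0.189" --pt "0 -10.39 -34.61 -0.189" --pt "0 -10.39 -34.61 -0.189"

```text
t: 19.48
tool_pos: [0.5336, 0.0332, 0.1049]
orientation: [1.333, 1.13, -1.331]
ft_force: [-0.3, -0.6, -1.6]
gripper_width: 0.0299
```

```bash
python3 - <<'E'
from h import *
s,R=st(); p=s["tool_pos"]; h=np.arctan2(R[1,1],R[0,1]); print(s["t"],p,s["ft_force"],s["gripper_width"],h)
t=np.array([.5335,.0352]); print("corr",(R.T@np.r_[t-p[:2],0]*100).round(2),h+.165)
E
```

```text
19.4833 [0.53359088 0.03319748 0.10491235] [-0.25561622 -0.64012485 -1.58542235] 0.029908829147069372 -0.16675525477183825
corr [ 0.   -0.04 -0.2 ] -0.0017552547718382439
```

Lower to just above jaw height, then check against the pictures.

jog_arm --pt "1 -0.04 -0.2 0" --pt "2.5 -0.04 -0.2 0" --pt "4 -0.04 -0.2 0" --pt "5 -0.04 -0.2 0" --pt "5 -0.04 -0.2 0" --pt "5 -0.04 -0.2 0"

```text
t: 19.98
tool_pos: [0.5331, 0.0345, 0.0545]
orientation: [1.333, 1.129, -1.333]
ft_force: [-0.0, 0.9, -1.9]
gripper_width: 0.03
```

```bash
cat > look.py <<'E'
from h import *
import sys
tag=sys.argv[1]; w=50
s,R=st(); p=s["tool_pos"]; print(s["t"],p,s["ft_force"].round(2),s["gripper_width"],np.arctan2(R[1,1],R[0,1]))
o=[]
for n in ("scene","top"):
    f=grab_frame(n);c=cam(f);q=proj([.535,.04,.05],c)[0].astype(int);print(n,q)
    o.append(cv2.resize(f["color"][q[1]-w:q[1]+w,q[0]-w:q[0]+w],(400,400),interpolation=cv2.INTER_CUBIC))
cv2.imwrite(f"pics/{tag}.png",np.hstack(o))
E
python3 look.py p1
```

```text
19.9833 [0.53313096 0.03452709 0.05451415] [-0.    0.94 -1.88] 0.030011076845358118 -0.16800208930857005
scene [258 207]
top [283 248]
```

View pics/p1.png

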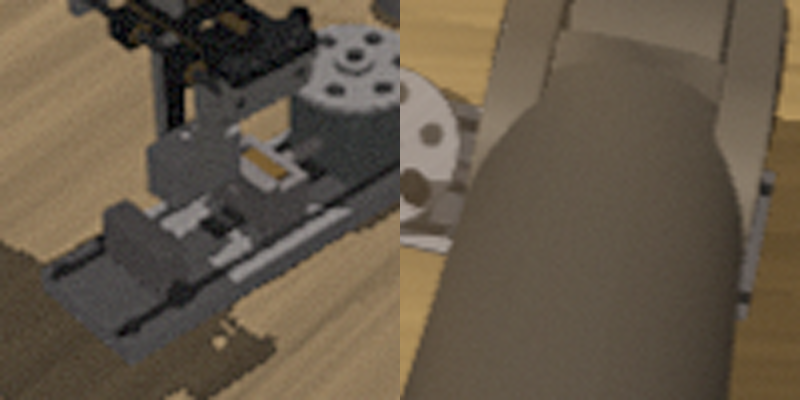

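```bash
python3 - <<'E'
from h import *
s,R=st(); p=s["tool_pos"]
f=grab_frame("scene");c=cam(f);q=np.array([258,207]);w=45;k=600/90
im=cv2.resize(f["color"][q[1]-w:q[1]+w,q[0]-w:q[0]+w],(600,600),interpolation=cv2.INTER_CUBIC)
for z,col in ((p[2]+.017,(0,0,255)),(.02,(0,255,0))):
    B=boxpts(p[0],p[1],-.167,(.03,.06,.04),z); T=((proj(B,c)-q+w+.5)*k-.5).round().astype(int)
    for i in range(8):
        for j in range(i):
            if bin(i^j).count('1')==1: cv2.line(im,T[i].tolist(),T[j].tolist(),col,1)
cv2.imwrite("pics/p2.png",im)
E
```

```text
(no output)
```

View pics/p2.png

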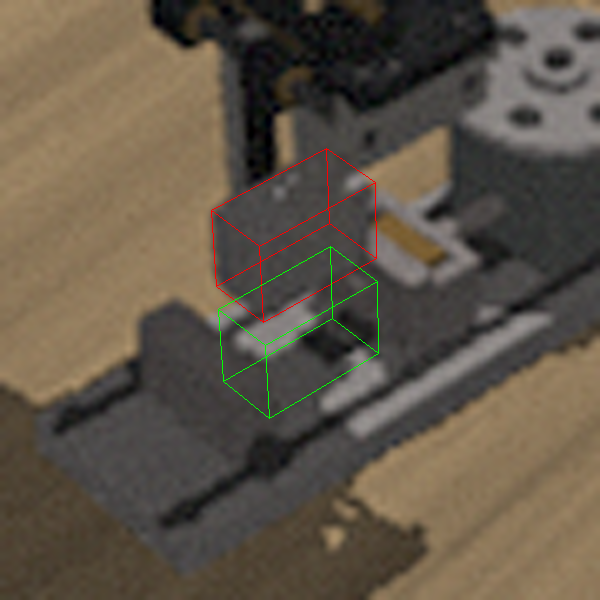

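The red model matches the held block, and the green landing pose sits between jaw and stop. Lowering now.

jog_arm --pt "1 0 0 0" --pt "2 0 0 0" --pt "3 0 0 0" --pt "3.8 0 0 0" --pt "4.3 0 0 0" --pt "4.6 0 0 0" --pt "4.6 0 0 0"

```text
t: 20.72
tool_pos: [0.5336, 0.0352, 0.0088]
orientation: [1.333, 1.13, -1.331]
ft_force: [-0.3, 0.2, -1.3]
gripper_width: 0.0298
```

jog_arm --pt "0.2 0 0 0" --pt "0.35 0 0 0" --pt "0.5 0 0 0"

```text
t: 20.97
tool_pos: [0.5337, 0.0353, 0.0038]
orientation: [1.333, 1.129, -1.331]
ft_force: [-0.3, -0.3, -1.5]
gripper_width: 0.0298
```

jog_arm --pt "0.08 0 0 0" --pt "0.16 0 0 0" --pt "0.16 0 0 0"

```text
t: 21.22
tool_pos: [0.5338, 0.0354, 0.0031]
orientation: [1.334, 1.13, -1.33]
ft_force: [-8.2, -0.7, 20.8]
gripper_width: 0.0297
```

Contact is at the expected height (TCP 3 mm, so the block's underside is at about 20 mm). I'll ease off and release.

jog_arm --pt "-0.1 0 0 0" --pt "-0.1 0 0 0"

```text
t: 21.38
tool_pos: [0.5341, 0.0354, 0.0046]
orientation: [1.335, 1.13, -1.33]
ft_force: [0.4, -0.4, -0.9]
gripper_width: 0.0299
```

jog_arm --pt "0 0 0 0" --pt "0 0 0 0" --pt "0 0 0 0" --pt "0 0 0 0" --pt "-1 0 0 0" --pt "-3 0 0 0" --pt "-6 0 0 0" --pt "-10 0 0 0" --pt "-14 0 0 0" --pt "-16 0 0 0" --pt "-16 0 0 0" --fingers 0.55

```text
t: 22.3
tool_pos: [0.5365, 0.0345, 0.1696]
orientation: [1.341, 1.127, -1.324]
ft_force: [1.0, 0.8, 0.4]
gripper_width: 0.0518
```

```bash
python3 look.py p3
```

```text
22.3 [0.53651006 0.03452974 0.1695793 ] [1.01 0.79 0.4 ] 0.05178507544210723 -0.16813522323299934
scene [258 207]
top [283 248]
```

View pics/p3.png

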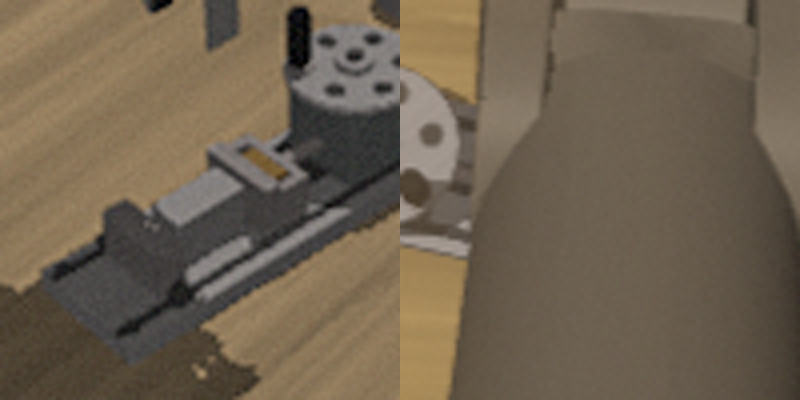

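The block sits flat in the gap: bright top at (200,195), gap visible at both ends. Next I'll go back to the grip with the earlier heading.

jog_arm --pt "0 -0.2 -1 -0.12" --pt "0 -0.4 -2 -0.24" --pt "0 -0.7 -3 -0.36" --pt "0 -0.9 -4 -0.48" --pt "0 -1.1 -5 -0.6" --pt "0 -1.4 -6 -0.72" --pt "0 -1.6 -7 -0.84" --pt "0 -1.8 -8 -0.96" --pt "0 -2 -9 -1.08" --pt "0 -2.3 -10 -1.2" --pt "0 -2.5 -11 -1.32" --pt "0 -2.7 -11.8 -1.44" --pt "0 -2.7 -11.8 -1.572" --pt "0 -2.7 -11.8 -1.572" --pt "0 -2.7 -11.8 -1.572" --fingers 0.5

```text
t: 23.65
tool_pos: [0.527, 0.1551, 0.1656]
orientation: [0.138, 1.567, -0.129]
ft_force: [-0.1, -0.1, 0.0]
gripper_width: 0.0471
```

```bash
python3 - <<'E'
from h import *
s,R=st(); p=s["tool_pos"]; h=np.arctan2(R[1,1],R[0,1]); print(s["t"],p,h)
t=np.array([.5295,.1557]); print("corr",(R.T@np.r_[t-p[:2],0]*100).round(2),h-1.404)
f=grab_frame("scene");c=cam(f)
print([(d["p"],d["location"]) for d in spotter.pinpoint("scene","crank_grip")][:2])
E
```

```text
23.65 [0.52700989 0.15508091 0.16556894] 1.4011360881937007
corr [0.   0.1  0.23] -0.002863911806299191
[(0.62, [0.529, 0.156, 0.1242]), (0.3, [0.5303, 0.0002, 0.0208])]
```

jog_arm --pt "2 0.1 0.23 0" --pt "4.5 0.1 0.23 0" --pt "7 0.1 0.23 0" --pt "8.3 0.1 0.23 0" --pt "8.6 0.1 0.23 0" --pt "8.6 0.1 0.23 0"

```text
t: 24.25
tool_pos: [0.5293, 0.1556, 0.0792]
orientation: [0.14, 1.568, -0.132]
ft_force: [-0.6, 0.5, 1.1]
gripper_width: 0.0474
```

jog_arm --pt "0 0 0 0" --pt "0 0 0 0" --pt "0 0 0 0" --pt "0 0 0 0" --pt "0 0 0 0" --pt "0 0 0 0" --fingers 0

```text
t: 24.75
tool_pos: [0.5295, 0.1557, 0.0797]
orientation: [0.14, 1.567, -0.132]
ft_force: [-1.6, 0.9, 6.6]
gripper_width: 0.0175
```

```bash
python3 arc.py 5.6 0.15
```

```text
t 24.75 th0 mod 7.204836731605439 r 0.03917535662528208 F [-1.59  0.9   6.58] w 0.017541945427110687
[[0, 0.36, -0.44, 0], [0, 0.8, -0.82, 0], [0, 1.28, -1.12, 0], [0, 1.8, -1.36, 0], [0, 2.35, -1.51, 0], [0, 2.92, -1.59, 0], [0, 3.5, -1.58, 0], [0, 4.06, -1.49, 0], [0, 4.61, -1.31, 0], [0, 5.12, -1.06, 0], [0, 5.59, -0.74, 0]]
```

jog_arm --pt "0 0.36 -0.44 0" --pt "0 0.8 -0.82 0" --pt "0 1.28 -1.12 0" --pt "0 1.8 -1.36 0" --pt "0 2.35 -1.51 0" --pt "0 2.92 -1.59 0" --pt "0 3.5 -1.58 0" --pt "0 4.06 -1.49 0" --pt "0 4.61 -1.31 0" --pt "0 5.12 -1.06 0" --pt "0 5.59 -0.74 0"

```text
t: 25.67
tool_pos: [0.5315, 0.2123, 0.0798]
orientation: [0.139, 1.568, -0.133]
ft_force: [1.9, -5.3, -1.6]
gripper_width: 0.0174
```

```bash
python3 arc.py 4.4 0.15; python3 look.py n1
```

```text
t 25.6667 th0 mod 5.6047432517749805 r 0.039662444804140336 F [ 1.89 -5.26 -1.6 ] w 0.017429338305838985
[[0, 0.37, 0.38, 0], [0, 0.71, 0.78, 0], [0, 0.99, 1.23, 0], [0, 1.21, 1.7, 0], [0, 1.37, 2.2, 0], [0, 1.45, 2.72, 0], [0, 1.47, 3.25, 0], [0, 1.42, 3.77, 0], [0, 1.29, 4.28, 0]]
25.6667 [0.53146941 0.21227251 0.07984667] [ 1.89 -5.26 -1.6 ] 0.017429338305838985 1.3977465729365364
scene [258 207]
top [283 248]
```

View pics/n1.png

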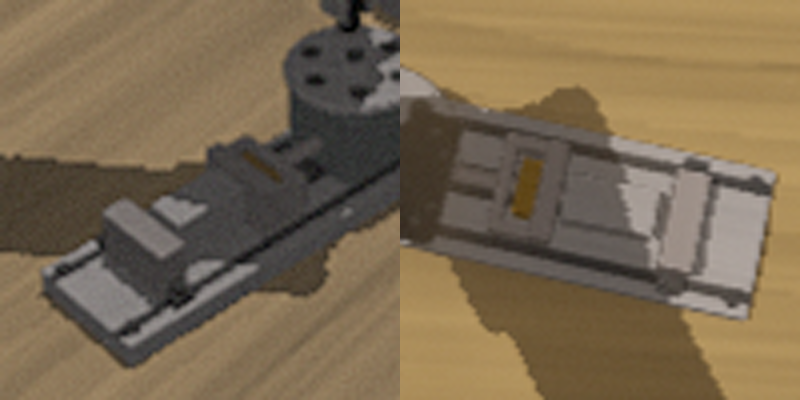

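The block is in the gap in the top view (crop 565–665). I'll continue to θ=4.4.

jog_arm --pt "0 0.37 0.38 0" --pt "0 0.71 0.78 0" --pt "0 0.99 1.23 0" --pt "0 1.21 1.7 0" --pt "0 1.37 2.2 0" --pt "0 1.45 2.72 0" --pt "0 1.47 3.25 0" --pt "0 1.42 3.77 0" --pt "0 1.29 4.28 0" --pt "0 1.29 4.28 0"

```text
t: 26.6
tool_pos: [0.5778, 0.218, 0.0799]
orientation: [0.14, 1.566, -0.132]
ft_force: [2.7, 1.2, -2.0]
gripper_width: 0.0172
```

```bash
python3 arc.py 3.7 0.1; python3 - <<'E'
from h import *
f=grab_frame("top");c=cam(f);w=40;q=np.array([283,250])
cv2.imwrite("pics/n2.png",cv2.resize(f["color"][q[1]-w:q[1]+w,q[0]-w:q[0]+w],(600,600),interpolation=cv2.INTER_CUBIC))
E
```

```text
t 26.6 th0 mod 4.361564899014171 r 0.04052974835771772 F [ 2.67  1.16 -1.97] w 0.017204330814090014
[[0, -0.26, 0.3, 0], [0, -0.43, 0.63, 0], [0, -0.63, 0.94, 0], [0, -0.86, 1.23, 0], [0, -1.12, 1.5, 0], [0, -1.4, 1.74, 0], [0, -1.7, 1.96, 0]]
```

View pics/n2.png

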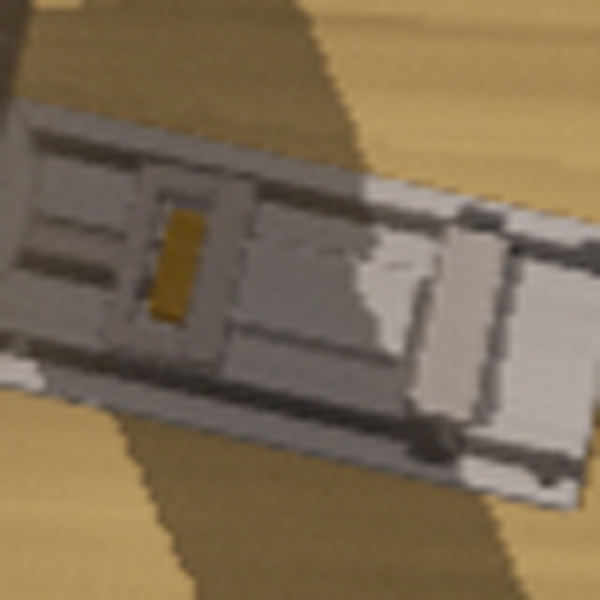

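The gap is now about 64 mm, with the stop edge at (242,278) and the jaw edge at (428,318). Contact is expected near θ≈3.3. I'll continue with force measurement.

```bash
cat > tang.py <<'E'
from h import *
import sys
end=float(sys.argv[1]); n=int(sys.argv[2])
ax=np.array([.5579,.1827]); yaw=-.163; ex=np.array([np.cos(yaw),np.sin(yaw)]); ey=np.array([-ex[1],ex[0]])
T=[];Rr=[];Z=[];TH=[]
for i in range(n):
    if i: grab_frame("top")
    s,R=st(); d=s["tool_pos"][:2]-ax; th=np.arctan2(-d@ey,-d@ex)%(2*np.pi); TH.append(th)
    cw=-np.sin(th)*ex+np.cos(th)*ey; F=s["ft_force"]; T.append(-F[:2]@cw); Rr.append(F[:2]@d/np.hypot(*d)); Z.append(F[2])
    M=s["torque"]
print("t",round(s["t"],2),"th",np.mean(TH).round(4),np.std(TH).round(4),"r",np.hypot(*d).round(4),"tang",np.round(T,1),"mean",np.mean(T).round(2),"rad",np.mean(Rr).round(2),"z",np.mean(Z).round(2))
th0=th;p=s["tool_pos"];k=int(np.ceil(abs(end-th0)/.06)); rows=[]
for t in np.linspace(th0,end,k+1)[1:]:
    q=ax+.0395*(-np.cos(t)*ex-np.sin(t)*ey); l=R.T@np.r_[q-p[:2],0]*100; rows.append([0,float(round(l[1],2)),float(round(l[2],2)),0])
print(rows)
E
python3 tang.py 3.8 4
```

```text
t 26.8 th 4.3795 0.0076 r 0.0405 tang [-1.4 -2.2 -1.5 -2. ] mean -1.76 rad 4.29 z -3.78
[[0, -0.17, 0.19, 0], [0, -0.26, 0.4, 0], [0, -0.37, 0.61, 0], [0, -0.48, 0.81, 0], [0, -0.61, 1.01, 0], [0, -0.75, 1.19, 0], [0, -0.9, 1.37, 0], [0, -1.06, 1.54, 0], [0, -1.23, 1.7, 0], [0, -1.4, 1.85, 0]]
```

jog_arm --pt "0 -0.17 0.19 0" --pt "0 -0.26 0.4 0" --pt "0 -0.37 0.61 0" --pt "0 -0.48 0.81 0" --pt "0 -0.61 1.01 0" --pt "0 -0.75 1.19 0" --pt "0 -0.9 1.37 0" --pt "0 -1.06 1.54 0" --pt "0 -1.23 1.7 0" --pt "0 -1.4 1.85 0" --pt "0 -1.4 1.85 0"

```text
t: 27.72
tool_pos: [0.5937, 0.2022, 0.08]
orientation: [0.14, 1.565, -0.13]
ft_force: [9.4, 5.3, -8.0]
gripper_width: 0.0175
```

```bash
python3 tang.py 3.55 4; python3 - <<'E'
from h import *
f=grab_frame("top");c=cam(f);w=40;q=np.array([283,250])
cv2.imwrite("pics/n3.png",cv2.resize(f["color"][q[1]-w:q[1]+w,q[0]-w:q[0]+w],(600,600),interpolation=cv2.INTER_CUBIC))
E
```

```text
t 27.87 th 3.8038 0.0003 r 0.0407 tang [ 0.1 -0.  -1.1 -0.6] mean -0.42 rad 10.44 z -8.24
[[0, -0.24, 0.02, 0], [0, -0.4, 0.14, 0], [0, -0.57, 0.24, 0], [0, -0.75, 0.33, 0], [0, -0.93, 0.42, 0]]
```

View pics/n3.png

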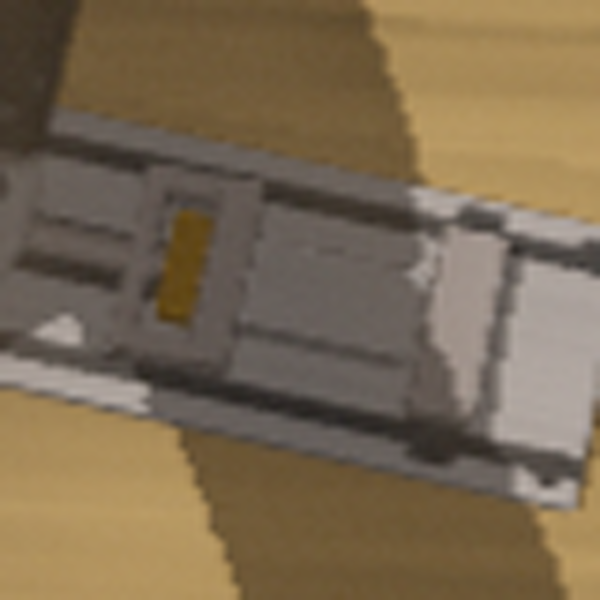

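```bash
sed -i 's/\.5579,\.1827/.5585,.1836/; s/\.0395/.0400/' tang.py; python3 tang.py 3.55 2
```

```text
t 27.97 th 3.7913 0.0003 r 0.0397 tang [-0.2 -0. ] mean -0.12 rad 10.65 z -7.87
[[0, -0.14, 0.13, 0], [0, -0.3, 0.24, 0], [0, -0.47, 0.34, 0], [0, -0.64, 0.43, 0], [0, -0.81, 0.51, 0]]
```

jog_arm --pt "0 -0.14 0.13 0" --pt "0 -0.3 0.24 0" --pt "0 -0.47 0.34 0" --pt "0 -0.64 0.43 0" --pt "0 -0.81 0.51 0" --pt "0 -0.81 0.51 0"

```text
t: 28.47
tool_pos: [0.5976, 0.1927, 0.08]
orientation: [0.14, 1.564, -0.131]
ft_force: [4.5, 1.6, -6.1]
gripper_width: 0.0175
```

```bash
python3 tang.py 3.42 4
```

```text
t 28.62 th 3.5319 0.0005 r 0.0401 tang [ 0.6 -1.3 -1.  -0.8] mean -0.62 rad 5.08 z -6.36
[[0, -0.21, 0.07, 0], [0, -0.43, 0.14, 0]]
```

jog_arm --pt "0 -0.11 0.03 0" --pt "0 -0.21 0.07 0" --pt "0 -0.32 0.1 0" --pt "0 -0.43 0.14 0" --pt "0 -0.43 0.14 0"

```text
t: 29.03
tool_pos: [0.5985, 0.1879, 0.08]
orientation: [0.14, 1.564, -0.131]
ft_force: [4.7, 1.8, -6.2]
gripper_width: 0.0173
```

```bash
python3 tang.py 3.33 4; python3 - <<'E'
from h import *
f=grab_frame("top");c=cam(f);w=40;q=np.array([283,250])
cv2.imwrite("pics/n4.png",cv2.resize(f["color"][q[1]-w:q[1]+w,q[0]-w:q[0]+w],(600,600),interpolation=cv2.INTER_CUBIC))
E
```

```text
t 29.18 th 3.4124 0.0003 r 0.0402 tang [1.2 1.1 0.6 0.6] mean 0.88 rad 5.47 z -6.25
[[0, -0.17, 0.02, 0], [0, -0.33, 0.06, 0]]
```

View pics/n4.png

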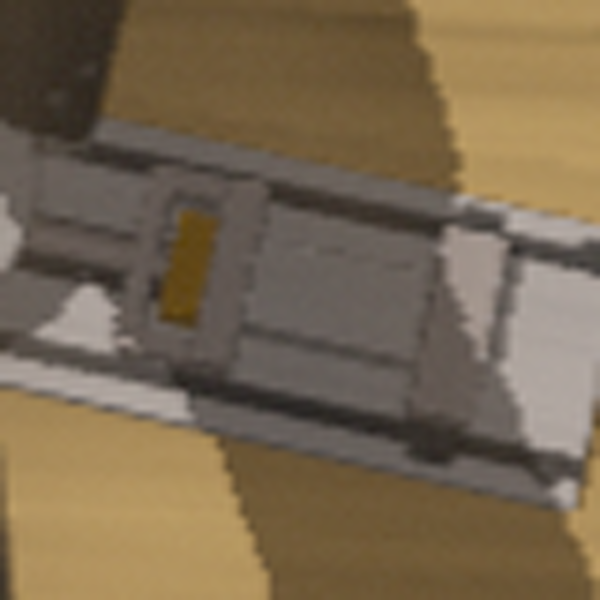

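The gap is nearly closed, with the block spanning from the stop edge (265,190) to the jaw (440,235). Continuing in small steps.

jog_arm --pt "0 -0.08 0.01 0" --pt "0 -0.17 0.02 0" --pt "0 -0.25 0.04 0" --pt "0 -0.33 0.06 0" --pt "0 -0.33 0.06 0"

```text
t: 29.65
tool_pos: [0.5988, 0.1843, 0.08]
orientation: [0.14, 1.563, -0.132]
ft_force: [5.6, 1.5, -6.4]
gripper_width: 0.0175
```

```bash
python3 tang.py 3.25 4
```

```text
t 29.8 th 3.3207 0.0008 r 0.0403 tang [1.4 2.2 1.3 1. ] mean 1.47 rad 5.49 z -6.64
[[0, -0.15, -0.01, 0], [0, -0.28, 0.01, 0]]
```

jog_arm --pt "0 -0.07 0 0" --pt "0 -0.15 0.01 0" --pt "0 -0.22 0.01 0" --pt "0 -0.28 0.02 0" --pt "0 -0.28 0.02 0"

```text
t: 30.22
tool_pos: [0.5988, 0.1811, 0.08]
orientation: [0.14, 1.563, -0.132]
ft_force: [4.7, 0.9, -6.6]
gripper_width: 0.0174
```

```bash
python3 tang.py 3.17 4
```

```text
t 30.37 th 3.2421 0.0005 r 0.0404 tang [1.2 1.3 1.3 1.2] mean 1.22 rad 5.2 z -6.65
[[0, -0.15, -0.02, 0], [0, -0.29, -0.01, 0]]
```

jog_arm --pt "0 -0.07 -0.01 0" --pt "0 -0.15 -0.01 0" --pt "0 -0.22 -0.01 0" --pt "0 -0.29 -0.01 0" --pt "0 -0.29 -0.01 0"

```text
t: 30.78
tool_pos: [0.5985, 0.1777, 0.08]
orientation: [0.14, 1.562, -0.133]
ft_force: [5.5, 0.0, -7.2]
gripper_width: 0.017
```

```bash
python3 tang.py 3.09 4; python3 - <<'E'
from h import *
f=grab_frame("top");c=cam(f);w=40;q=np.array([283,250])
cv2.imwrite("pics/n5.png",cv2.resize(f["color"][q[1]-w:q[1]+w,q[0]-w:q[0]+w],(600,600),interpolation=cv2.INTER_CUBIC))
E
```

```text
t 30.93 th 3.1593 0.0004 r 0.0404 tang [0.8 1.  0.  1.1] mean 0.76 rad 5.39 z -6.39
[[0, -0.14, -0.04, 0], [0, -0.28, -0.05, 0]]
```

View pics/n5.png

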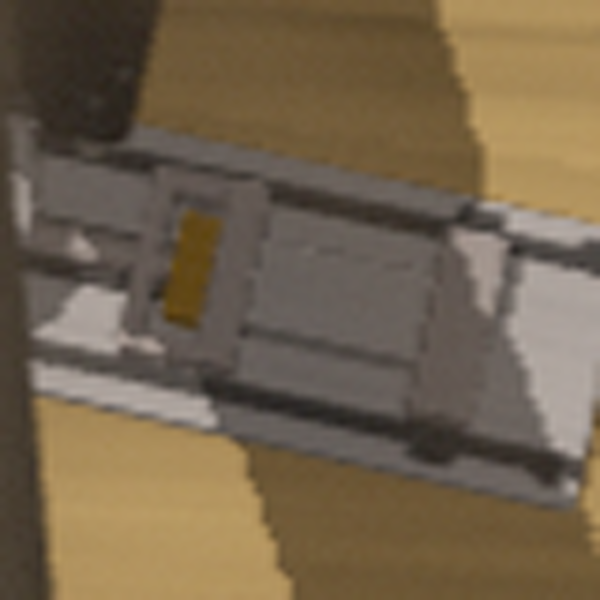

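The gap is very nearly closed. Continuing.

jog_arm --pt "0 -0.08 0 0" --pt "0 -0.15 0 0" --pt "0 -0.22 0 0" --pt "0 -0.28 -0.01 0" --pt "0 -0.28 -0.01 0"

```text
t: 31.4
tool_pos: [0.598, 0.1747, 0.08]
orientation: [0.14, 1.562, -0.133]
ft_force: [5.6, 0.3, -5.9]
gripper_width: 0.0175
```

```bash
python3 tang.py 3.01 4
```

```text
t 31.55 th 3.0819 0.0004 r 0.0405 tang [1.6 1.3 1.1 0.7] mean 1.17 rad 5.08 z -5.89
[[0, -0.14, -0.06, 0], [0, -0.28, -0.07, 0]]
```

jog_arm --pt "0 -0.08 0 0" --pt "0 -0.15 -0.01 0" --pt "0 -0.22 -0.02 0" --pt "0 -0.29 -0.03 0" --pt "0 -0.29 -0.03 0"

```text
t: 31.97
tool_pos: [0.5974, 0.1719, 0.08]
orientation: [0.14, 1.561, -0.133]
ft_force: [5.6, 1.5, -6.9]
gripper_width: 0.0174
```

```bash
python3 tang.py 2.93 4
```

```text
t 32.12 th 3.0117 0.0005 r 0.0406 tang [3.  3.2 2.6 3.2] mean 3.03 rad 4.84 z -6.61
[[0, -0.15, -0.09, 0], [0, -0.31, -0.11, 0]]
```

The tangential load jumped from about 1.2 to 3.0 N, so the block is in contact. One small step more will confirm the slope.

jog_arm --pt "0 -0.04 0 0" --pt "0 -0.08 -0.01 0" --pt "0 -0.12 -0.01 0" --pt "0 -0.12 -0.01 0"

```text
t: 32.45
tool_pos: [0.5972, 0.171, 0.08]
orientation: [0.14, 1.561, -0.133]
ft_force: [6.0, 1.9, -6.3]
gripper_width: 0.0176
```

```bash
python3 tang.py 2.93 5; python3 - <<'E'
from h import *
f=grab_frame("top");c=cam(f);w=40;q=np.array([283,250])
a=cv2.resize(f["color"][q[1]-w:q[1]+w,q[0]-w:q[0]+w],(400,400),interpolation=cv2.INTER_CUBIC)
f=grab_frame("scene");c=cam(f);q=proj([.53,.035,.04],c)[0].astype(int)
b=cv2.resize(f["color"][q[1]-w:q[1]+w,q[0]-w:q[0]+w],(400,400),interpolation=cv2.INTER_CUBIC)
cv2.imwrite("pics/n6.png",np.hstack([a,b]))
E
```

```text
t 32.65 th 2.9902 0.0003 r 0.0406 tang [3.7 3.6 4.2 3.4 3.9] mean 3.76 rad 4.33 z -6.57
[[0, -0.23, -0.1, 0]]
```

View pics/n6.png

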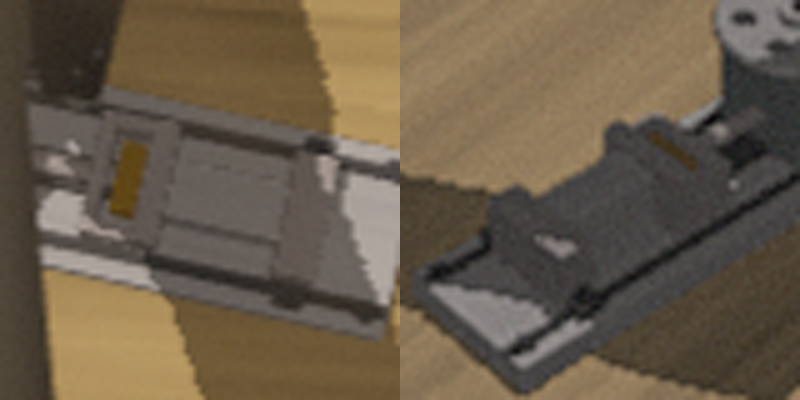

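The load rose by 0.7 N for 0.02 rad, which matches the given stiffness and means about 20 N on the block. I'll ease the hand back gently so the wheel settles within its own holding friction before I let go.

jog_arm --pt "0 0.02 0 0" --pt "0 0.02 0 0" --pt "0 0.02 0 0"

```text
t: 33.0
tool_pos: [0.5972, 0.1712, 0.08]
orientation: [0.14, 1.561, -0.133]
ft_force: [5.0, 0.4, -5.5]
gripper_width: 0.0172
```

```bash
python3 tang.py 2.93 4
```

```text
t 33.15 th 2.9946 0.0002 r 0.0406 tang [1.9 1.9 3.6 2.2] mean 2.4 rad 4.4 z -6.16
[[0, -0.12, -0.08, 0], [0, -0.25, -0.11, 0]]
```

jog_arm --pt "0 0.04 0.05 0" --pt "0 0.04 0.05 0" --pt "0 0.04 0.05 0"

```text
t: 33.4
tool_pos: [0.5974, 0.1715, 0.0799]
orientation: [0.14, 1.562, -0.133]
ft_force: [1.2, 1.0, -3.5]
gripper_width: 0.0173
```

```bash
python3 tang.py 2.93 4
```

```text
t 33.55 th 3.0042 0.0005 r 0.0407 tang [1.3 1.  0.7 0.7] mean 0.92 rad 0.38 z -3.29
[[0, -0.14, -0.09, 0], [0, -0.29, -0.12, 0]]
```

jog_arm --pt "0 0.04 0 0" --pt "0 0.04 0 0" --pt "0 0.04 0 0"

```text
t: 33.8
tool_pos: [0.5975, 0.1719, 0.0799]
orientation: [0.14, 1.562, -0.133]
ft_force: [1.5, 0.1, -3.6]
gripper_width: 0.0176
```

```bash
python3 tang.py 2.93 4
```

```text
t 33.95 th 3.0137 0.0002 r 0.0407 tang [ 0.5 -0.1  0.5  1.5] mean 0.6 rad 0.91 z -3.33
[[0, -0.16, -0.09, 0], [0, -0.32, -0.12, 0]]
```

jog_arm --pt "0 0.05 0 0" --pt "0 0.09 0 0" --pt "0 0.09 0 0" --pt "0 0.09 0 0"

```text
t: 34.28
tool_pos: [0.5977, 0.1728, 0.0799]
orientation: [0.14, 1.562, -0.133]
ft_force: [2.4, 0.5, -4.3]
gripper_width: 0.0172
```

```bash
python3 tang.py 2.93 6
```

```text
t 34.53 th 3.035 0.0003 r 0.0406 tang [1.1 0.4 0.5 0.8 0.8 0.3] mean 0.64 rad 2.09 z -3.83
[[0, -0.2, -0.09, 0], [0, -0.41, -0.13, 0]]
```

The load has eased to about its friction-held level, with an estimated 15 N on the block. Releasing and lifting.

jog_arm --pt "0 0 0 0" --pt "0 0 0 0" --pt "0 0 0 0" --pt "0 0 0 0" --pt "-2 0 0 0" --pt "-5 0 0 0" --pt "-8 0 0 0" --pt "-11 0 0 0" --pt "-11 0 0 0" --fingers 0.45

```text
t: 35.28
tool_pos: [0.5997, 0.1728, 0.1958]
orientation: [0.143, 1.555, -0.13]
ft_force: [1.0, -0.8, -0.0]
gripper_width: 0.0422
```

jog_arm --pt "-1 3 0 0" --pt "-1 6 0 0" --pt "-1 9.5 0 0" --pt "-1 13 0 0" --pt "-1 16.5 0 0" --pt "-1 19 0 0" --pt "-1 20 0 0" --pt "-1 20 0 0"

```text
t: 35.95
tool_pos: [0.6335, 0.3726, 0.2066]
orientation: [0.141, 1.556, -0.127]
ft_force: [0.7, 0.7, 0.1]
gripper_width: 0.0422
```

```bash
python3 - <<'E'
from h import *
s,R=st(); print(s["t"],s["tool_pos"],s["ft_force"],s["gripper_width"])
w=40;f=grab_frame("top");c=cam(f);q=np.array([283,250])
a=cv2.resize(f["color"][q[1]-w:q[1]+w,q[0]-w:q[0]+w],(400,400),interpolation=cv2.INTER_CUBIC)
f=grab_frame("scene");c=cam(f);q=proj([.545,.08,.06],c)[0].astype(int);w=50
b=cv2.resize(f["color"][q[1]-w:q[1]+w,q[0]-w:q[0]+w],(400,400),interpolation=cv2.INTER_CUBIC)
cv2.imwrite("pics/z1.png",np.hstack([a,b])); cv2.imwrite("pics/z1full.png",f["color"])
for n in ("scene","top"):
    grab_frame(n)
    for t in ("crank_grip","stop_face","jaw_face","block","glue","tin","offcut"): print(n,t,[(d["p"],d["location"]) for d in spotter.pinpoint(n,t)][:1])
E
```

```text
35.95 [0.63350552 0.37262608 0.20659775] [0.70310964 0.71229513 0.08004638] 0.04215486556931912
scene crank_grip [(0.96, [0.5982, 0.1745, 0.1253])]
scene stop_face [(0.82, [0.5401, 0.0587, 0.0475])]
scene jaw_face [(0.88, [0.5276, 0.0034, 0.0401])]
scene block [(0.88, [0.6011, -0.2937, 0.0023])]
scene glue [(0.56, [0.7746, 0.1078, 0.0025])]
scene tin [(0.92, [0.4691, 0.3965, 0.0047])]
scene offcut [(0.62, [0.7406, -0.2644, -0.0064])]
top crank_grip [(0.77, [0.5997, 0.1708, 0.1237])]
top stop_face [(0.83, [0.5357, 0.0594, 0.0461])]
top jaw_face [(0.64, [0.525, -0.0014, 0.0477])]
top block [(0.8, [0.533, 0.0276, 0.0204])]
top glue [(0.89, [0.7747, 0.1005, -0.0031])]
top tin [(0.81, [0.4662, 0.3969, 0.0021])]
top offcut [(0.57, [0.7408, -0.268, -0.0025])]
```

View pics/z1.png

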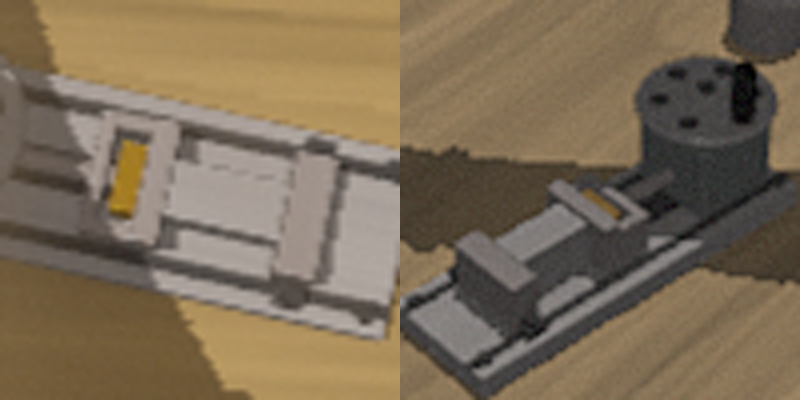

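View pics/z1full.png

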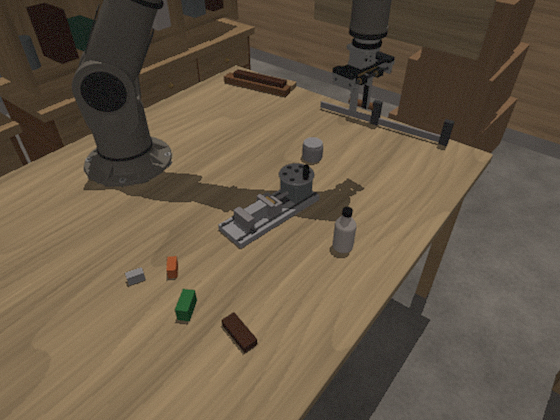

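```bash
python3 -c "
from cell import order; print(order.hand_in())"
```

```text
the job is handed in; nothing more can be done
None
```

The stop is set to the 60 mm block and the job is handed in, at about 36 s of the 72 s allowed. The final pictures show the block flat, square and close to the centre line between jaw and stop. The robot was clear of everything.

- **Drawing back:** I wound the handwheel counter-clockwise about 7.2 rad, which opened the gap to about 71 mm.
- **Placing the block:** I picked the larger grey bar; the grip read 30.0 mm, which matches its width. I lowered it into the gap until it touched the plate, eased off and let go. The hand force peaked at about 21 N at that touch.
- **Nipping it:** I wound clockwise through the lost motion in small steps. The load at the grip jumped from about 1.2 N to 3.0 N at contact and peaked at 3.8 N, which I estimate as 20–25 N on the block. I eased the wheel back by about 0.045 rad before releasing it. My estimate of what the block now carries is 10–17 N.

**Checks that disagreed or are uncertain:**
- **Fingertip height:** the fingertips are really about 31 mm above the reported TCP. Pictures and contact heights both showed this, so I corrected for it. My first grip on the wheel held only the top of the grip because of it.
- **Force on the block:** this is inferred from a noisy reading at the grip. While easing back, the load stayed near 0.6 N where I expected it to fall to about zero, so the final value is approximate.
- **Final locations:** the detector put the final gap at 56–62 mm, which is within its error. In the scene view it reported the green bar as the block, so I relied on the top view and the pictures.
- **Other things on the bench:** the glue, tin and offcut read within about 4 mm of where they started, which is also within its error.

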